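# Pack the cheese carrying case

## Robot

A 6-joint arm with a two-finger parallel gripper is mounted at the origin on the work surface. World frame = base frame: x ahead of the robot, y to its left, z up, the work surface at z = 0. Lengths are in m, angles in rad, forces in N, time in s.
With the tool pointing down it reaches from about 0.25 to 0.725 m from the base axis. Payload 4 kg.
Tool frame: the origin (TCP) lies on the centre line of the jaws, within the pads' length; the fingertips stand 22 mm ahead of it and the grasp point (between the pads) lies 3 mm ahead of it; z points along the fingers, y is the line along which they close (so a half turn about z gives the same grasp; the last joint's range is limited). The gripper opens to 85 mm and grips with 20 to 120 N. Pads are 22 mm wide; open, the fingers measure 114 mm over their backs; the gripper's body (76 mm by 85 mm) begins 54 mm behind the grasp point. The pads swing forward as they close: fully open they stand 13 mm farther back than shut.
Start: joints at [1.298, 0.241, 0.005, 1.335, 0, 1.571], TCP at [0.135, 0.482, 0.253] pointing down, gripper open.
Joint ranges: [-2.72, 2.72], [-1.05, 1.87], [-1.09, 1.28], [-1.99, 2.15], [-1.42, 1.44], [-3.14, 3.14]. Speed limits (rad/s): [2.79, 2.79, 3.14, 3.14, 3.14, 3.14].

## Interface

Orientations are given as a unit quaternion [x, y, z, w].
In Python, from workcell import bot gives the robot as it stands.
- The arm moves only by the shell command python3 -m inch 'ROWS'. ROWS is JSON, one flat list of numbers, 7 for each row, row after row: the shift along the world's x, y, z in mm, then the turn, a rotation vector about the world's x, y, z in rad, then the opening in per cent of the stroke, from 0 (shut) to 100 (fully open). A call has 1 to 8 rows; each row is the pose to reach, as a shift and turn from the pose commanded when the call began; what a row does not reach only later rows make up. A row lasts 1/12 s, in which the tool goes at most 41.7 mm and 7.16 degrees, less where a joint would pass 70% of its speed; a pose out of reach is approached as far as the arm can. A call with a gripper value outside its range is refused whole. The fingers move at their own pace and stop on an object; the grip force is fixed at half the most. Time passes only in rows, so rows that repeat a pose let the fingers close. It gives the time, the measured TCP pose, the force, the opening and the grip force at its end, in the units of the state.
- bot.get_obs(): the state, without advancing time (a new reading comes with each control period).
- bot.camera(name): name is "scene" or "top"; returns the picture (420x560x3 uint8, blue, green, red); there is no depth.
- bot.camera_info(name): a dict with "intrinsics" (3x3 intrinsics, pixels), "distortion" ([k1, k2, p1, p2, k3] as OpenCV has them; the pictures are not rectified), "camera_from_world" (4x4, takes a point from world to camera coordinates). Camera axes: x right, y down, z forward; pixel columns grow to the right and rows downward; lengths in m; the calibration is good to about 2 mm. A picture is of the moment at which its call begins. camera_info takes no time and is no camera call.
- bot.job_done(): hands the job in; it is judged then, once.
Trained networks look in the newest picture that a camera, given by its name, has taken for a name from the list of things; names that differ only in an ending like _2 or _b are one class to them, and where a whole thing is asked for, a point or a joint stands for the part that bears it (a point fixed in the world has none). Each returns a list of dicts, best first, with "confidence" (0 to 1); they miss things now and then, are a little off and sometimes report something else, mostly with a low value. They report only what shows in the picture. A call takes as long as a camera call. They do not tell look-alikes from the thing itself.
- bot.silhouettes(camera, target): "mask" (420x560 bool, what is visible of it) and "uv" ([column, row] in pixels, amid what is visible of it).
- bot.spot_point(camera, target): "uv" ([column, row] in pixels: a listed point, or the origin of a listed thing).
The state is a dict: "clock": time; "joint_pos": joint angles; "joint_vel": joint speeds; "tau": joint torques, N m; "eef_pos": TCP position; "tool_rot": TCP orientation; "ft_force": force on the tool from outside, world axes, zero at the start; "ft_torque": the same for the moment, N m; "grip_width": finger opening in m; "grasp_force": force on a finger pad.
Only numpy, scipy, OpenCV 4.12 (cv2) and the standard library are available. Lean on these libraries where they do the work, as an engineer would, in place of code of your own. Each camera call takes 0.05 s, during which the arm holds its last target. There are 200 camera calls.

## Task

Pack the order into the aluminium carrying case: snap its two catches open, raise the lid until it leans back, and set every cheese from the paper sheet flat in the case, the large ones in the wide row and the small ones in the narrow row. Then shut the lid fully and snap both catches back over it; leave the other things on the counter alone.

Things in the scene. Friction and masses are not known exactly. Their poses are not given: they have to be found in the camera images.
- case: the aluminium carrying case, fixed and level: 332 mm along its x, 216 mm along its y, rim 72 mm above the table, walls 6 mm, inner floor 12 mm up. Origin: centre of its underside. The lid hinges along its +y side; grab bar and two catches are on its -y side. Inside, wooden rails (middle 14 mm high, edges 30 mm) form two rows along x: wide on the catch side, narrow on the hinge side
- wide_row (a point): centre of the floor of the wide row (84 mm wide, 320 mm long along x), for the large cheeses; same axes as the case; 38 mm to the -y side of the case's centre line
- narrow_row (a point): centre of the floor of the narrow row (66 mm wide, 320 mm long along x), for the small cheeses; same axes as the case; 47 mm to the +y side of the case's centre line
- lid (a joint): angle of the lid: 0 shut, up to 1.92 fully open (leaning back past upright). A stiff hinge: the lid stays where it is left; about 6 N at the bar raises it. The lid is a slab 338 x 222 x 25 mm, its top 97 mm above the table when shut
- lid_hinge (a point): middle of the lid's hinge line, which runs along the case's x at the case's y = +110 mm, 72 mm above the table
- lid_bar (a point): middle of the lid's grab bar: a round black bar 12 mm thick and 110 mm long, along the case's x, standing 38 mm clear (to its axis) off the front edge of the lid; 260 mm from the hinge line and 12.5 mm above it when shut. Its two stems are at its ends
- sheet_mid (a point): middle of the sheet of paper on which the cheeses stand (300 mm in x, 400 mm in y, lying flat)
- catch_near (a joint): the catch nearer the robot (case x = -100 mm): a sprung rocker. 0: locked, nose over the lid's edge, thumb lever leaning in over the lid, 35 degrees from upright; 1.22: unlocked, lever leaning out 35 degrees, nose clear of the lid. Past its centre (0.61, lever upright) it snaps to that end; about 6 N at the lever's tip. Pivot line along the case's x at its y = -132 mm, 100 mm above the table
- catch_near_tip (a point): tip of that catch's thumb lever: a black-gripped plate 36 to 40 mm wide along the case's x, 9 mm thick, its tip 62 mm from the pivot line
- catch_far (a joint): the catch farther from the robot (case x = +100 mm): a sprung rocker. 0: locked, nose over the lid's edge, thumb lever leaning in over the lid, 35 degrees from upright; 1.22: unlocked, lever leaning out 35 degrees, nose clear of the lid. Past its centre (0.61, lever upright) it snaps to that end; about 6 N at the lever's tip. Pivot line along the case's x at its y = -132 mm, 100 mm above the table
- catch_far_tip (a point): tip of that catch's thumb lever: a black-gripped plate 36 to 40 mm wide along the case's x, 9 mm thick, its tip 62 mm from the pivot line
- cheese_1: a large round cheese, a drum 66 mm in diameter and 38 mm high with a natural beige rind, 0.14 kg (varies); it belongs in the wide row. Large and small cheeses look alike but for the diameter (66 or 52 mm). Origin: centre of its underside; z is its axis, up as it stands. It may be absent (None)
- cheese_2: a large round cheese, a drum 66 mm in diameter and 38 mm high with a natural beige rind, 0.14 kg (varies); it belongs in the wide row. Large and small cheeses look alike but for the diameter (66 or 52 mm). Origin: centre of its underside; z is its axis, up as it stands. It may be absent (None)
- cheese_3: a large round cheese, a drum 66 mm in diameter and 38 mm high with a natural beige rind, 0.14 kg (varies); it belongs in the wide row. Large and small cheeses look alike but for the diameter (66 or 52 mm). Origin: centre of its underside; z is its axis, up as it stands. It may be absent (None)
- cheese_4: a small round cheese, a drum 52 mm in diameter and 38 mm high with a natural beige rind, 0.09 kg (varies); it belongs in the narrow row. Large and small cheeses look alike but for the diameter (66 or 52 mm). Origin: centre of its underside; z is its axis, up as it stands. It may be absent (None)
- cheese_5: a small round cheese, a drum 52 mm in diameter and 38 mm high with a natural beige rind, 0.09 kg (varies); it belongs in the narrow row. Large and small cheeses look alike but for the diameter (66 or 52 mm). Origin: centre of its underside; z is its axis, up as it stands. It may be absent (None)
- cheese_6: a small round cheese, a drum 52 mm in diameter and 38 mm high with a natural beige rind, 0.09 kg (varies); it belongs in the narrow row. Large and small cheeses look alike but for the diameter (66 or 52 mm). Origin: centre of its underside; z is its axis, up as it stands. It may be absent (None)
- honey_jar: bystander, to be left alone: jar, 68 mm across, 85 mm high. Origin: centre of its underside
- pickle_jar: bystander, to be left alone: green glass jar, 64 mm across, 100 mm high. Origin: centre of its underside
- oil_bottle: bystander, to be left alone: amber bottle, 60 mm across, 200 mm high. Origin: centre of its underside
- bowl: bystander, to be left alone: small wooden bowl, 110 mm across, 45 mm high. Origin: centre of its underside
- cheese_knife: bystander, to be left alone: broad cheese knife lying flat, 230 mm long. Origin: middle of its length
- mug: bystander, to be left alone: white mug, 76 mm across, 85 mm high. Origin: centre of its underside
There are look-alikes about, which are no part of the job. What is shaped like the cheese_5 but green or red is not meant.

How it is judged:
By the outcome, as a careful person would: the job done as asked, in the order asked, and still so for the second after the job is handed in, with the robot touching nothing.
Of cheese_1, cheese_2, cheese_3, cheese_4, cheese_5, cheese_6 only 3 to 5 are there at a start; the rules pass over those that are not, and their reading is None.
At some moment in a run one of cheese_1, cheese_2, cheese_3, cheese_4, cheese_5, cheese_6 may be knocked a few centimetres aside while the robot is not near it.
Once in a run the grip may slacken for a moment while it holds something.
It also fails if it takes over 210 s, if anything falls off the work surface, if the arm or the gripper's body presses on something with over 40 N, if the wrist force passes 120 N, or if a joint passes its speed limit or range.

## Working session

There is one attempt and no reset: what is moved stays moved. The work goes in short steps, Python scripts to look and compute and a shell command to move; the robot and the scene stay as the last step left them, time stands still between calls to the robot, and variables do not carry over. Pictures are saved under pics/ and viewed, at most 14 in all, crops included, and the job is handed in when it is done.

```bash
mkdir -p pics; ls; cat > h.py <<'E'
import numpy as np, cv2, json
from workcell import bot
from scipy.spatial.transform import Rotation as R
def proj(cam,P):
    i=bot.camera_info(cam);T=np.array(i["camera_from_world"])
    p,_=cv2.projectPoints(np.atleast_2d(np.array(P,float)),cv2.Rodrigues(T[:3,:3])[0],T[:3,3],np.array(i["intrinsics"]),np.array(i["distortion"]))
    return p[:,0]
def ray(cam,uv):
    i=bot.camera_info(cam);T=np.array(i["camera_from_world"])
    q=cv2.undistortPoints(np.array(uv,float).reshape(-1,1,2),np.array(i["intrinsics"]),np.array(i["distortion"]))[:,0]
    d=np.c_[q,np.ones(len(q))]@T[:3,:3]; return -T[:3,:3].T@T[:3,3],d
def onz(cam,uv,z):
    o,d=ray(cam,uv); return (o+d*((z-o[2])/d[:,2])[:,None])
def snap(cam,name):
    im=bot.camera(cam);cv2.imwrite(f"pics/{name}.png",im);return im
def tri(uv1,uv2):
    o1,d1=ray("top",[uv1]);o2,d2=ray("scene",[uv2]);d1=d1[0];d2=d2[0]
    s=np.linalg.lstsq(np.c_[d1,-d2],o2-o1,rcond=None)[0];return (o1+s[0]*d1+o2+s[1]*d2)/2
def st():
    o=bot.get_obs();print(round(o["clock"],2),np.round(o["eef_pos"],4),np.round(R.from_quat(o["tool_rot"]).as_matrix(),3).tolist(),np.round(o["ft_force"],1),o["grip_width"])
E
python3 - <<'E'
from h import *
a=snap("top","top0");b=snap("scene","sc0")
cv2.imwrite("pics/both.png",cv2.resize(np.vstack([a,b]),None,fx=.71,fy=.71)) 
for c in("top","scene"):
    T=np.array(bot.camera_info(c)["camera_from_world"]);print(c,-T[:3,:3].T@T[:3,3])
    for n in["lid_hinge","lid_bar","catch_near_tip","catch_far_tip","sheet_mid","cheese_1","cheese_4","case"]:
        r=bot.spot_point(c,n);print(n,[(np.round(x["uv"],1).tolist(),round(x["confidence"],2)) for x in r])
st()
E
```

```text
pics
top [0.37726321 0.03809798 1.6120085 ]
lid_hinge [([200.6, 179.5], 0.82)]
lid_bar [([272.6, 187.5], 0.89)]
catch_near_tip [([251.0, 215.5], 0.59)]
catch_far_tip [([262.8, 153.8], 0.44)]
sheet_mid [([367.0, 202.4], 0.82)]
cheese_1 [([370.7, 184.9], 0.88), ([362.6, 221.4], 0.72), ([391.3, 218.9], 0.69), ([335.1, 214.0], 0.68), ([389.8, 137.0], 0.68), ([338.4, 182.2], 0.61), ([445.0, 221.6], 0.61), ([355.6, 275.7], 0.56), ([379.1, 292.1], 0.45), ([446.1, 184.8], 0.36)]
cheese_4 [([370.7, 184.9], 0.88), ([362.6, 221.4], 0.72), ([391.3, 218.9], 0.69), ([335.1, 214.0], 0.68), ([389.8, 137.0], 0.68), ([338.4, 182.2], 0.61), ([445.0, 221.6], 0.61), ([355.6, 275.7], 0.56), ([379.1, 292.1], 0.45), ([446.1, 184.8], 0.36)]
case [([234.8, 183.4], 0.75)]
scene [ 1.06718037 -0.99420367  1.03164523]
lid_hinge [([328.5, 182.7], 0.92)]
lid_bar [([293.0, 216.7], 0.69)]
catch_near_tip [([278.5, 184.4], 0.58)]
catch_far_tip [([329.0, 205.0], 0.7)]
sheet_mid [([240.0, 288.3], 0.93)]
cheese_1 [([247.6, 295.9], 0.92), ([243.9, 261.4], 0.77), ([289.2, 340.0], 0.7), ([222.9, 281.6], 0.69), ([155.8, 266.1], 0.67), ([272.1, 276.9], 0.61), ([166.0, 348.5], 0.61), ([180.1, 259.7], 0.61), ([202.5, 304.5], 0.56)]
cheese_4 [([247.6, 295.9], 0.92), ([243.9, 261.4], 0.77), ([289.2, 340.0], 0.7), ([222.9, 281.6], 0.69), ([155.8, 266.1], 0.67), ([272.1, 276.9], 0.61), ([166.0, 348.5], 0.61), ([180.1, 259.7], 0.61), ([202.5, 304.5], 0.56)]
case [([313.4, 213.3], 0.79)]
0.9 [0.1347 0.4815 0.2533] [[-0.963, 0.269, 0.0], [0.269, 0.963, 0.0], [0.0, 0.0, -1.0]] [-0.6  0.5 -0.5] 0.08513095833515537
```

View pics/top0.png

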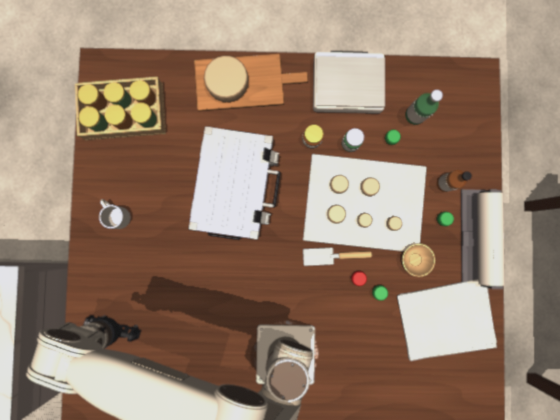

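View pics/sc0.png

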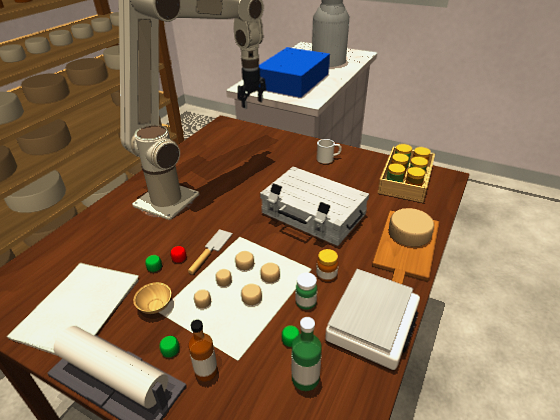

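Top view: five beige cheeses stand on the sheet at (340,184), (371,186), (337,214), (365,220) and (395,223). The look-alikes are green or red drums at (393,137), (446,219), (380,293) and (359,279), plus the big wheel on the board at (226,78) and the yellow jars in the crate. The case is at (232,183) with its hinge on the left.

```bash
python3 - <<'E'
from h import *
from scipy.optimize import least_squares
pts={"lid_hinge":[0,.11,.072],"lid_bar":[0,-.150,.0845],"catch_near_tip":[-.1,-.0964,.1508],"catch_far_tip":[.1,-.0964,.1508]}
uv={"top":[[200.6,179.5],[272.6,187.5],[251,215.5],[262.8,153.8]],"scene":[[328.5,182.7],[293,216.7],[278.5,184.4],[329,205]]}
L=np.array(list(pts.values()))
def W(p):
    c,s=np.cos(p[2]),np.sin(p[2]);return np.c_[p[0]+c*L[:,0]-s*L[:,1],p[1]+s*L[:,0]+c*L[:,1],L[:,2]]
f=lambda p:np.concatenate([(proj(c,W(p))-uv[c]).ravel() for c in uv])
r=least_squares(f,[.5,.2,0],loss="soft_l1");print(r.x,np.round(r.fun,1));print(W(r.x))
for c in("top","scene"):
    for m in bot.silhouettes(c,"cheese_1")if bot.camera(c) is not None else[]:
        u=m["uv"];w=onz(c,[u],.019 if c=="scene" else .030)[0]
        print(c,np.round(u,1),m["mask"].sum(),np.round(w[:2],3),round(m["confidence"],2))
im=cv2.imread("pics/top0.png")[140:260,180:440];cv2.imwrite("pics/crop.png",cv2.resize(im,None,fx=3,fy=3,interpolation=cv2.INTER_CUBIC))
E
```

```text
[ 0.56637578  0.19741236 -0.10991517] [-4.5 -1.5  1.5  0.3  1.8 -0.7 -1.5 -1.8 -0.   0.8 -0.4 -0.9 -0.9 -0.2
 -3.1 -2.4]
[[0.57844211 0.30674856 0.072     ]
 [0.54992168 0.04831755 0.0845    ]
 [0.45640474 0.11256349 0.1508    ]
 [0.65519782 0.0906247  0.1508    ]]
top [336.3 213.9] 327 [ 0.472 -0.164] 0.86
top [369.2 185. ] 336 [ 0.573 -0.275] 0.79
top [357.2 276.3] 209 [ 0.264 -0.237] 0.74
top [364.5 219.8] 187 [ 0.454 -0.26 ] 0.58
top [390.5 136.9] 193 [ 0.741 -0.348] 0.58
top [339.9 181.6] 296 [ 0.582 -0.175] 0.52
top [393.1 221.8] 199 [ 0.449 -0.357] 0.47
top [446.8 217.7] 191 [ 0.467 -0.541] 0.46
top [379.4 291.1] 175 [ 0.216 -0.312] 0.44
scene [240.2 258.2] 306 [ 0.458 -0.162] 0.82
scene [247.6 294. ] 340 [ 0.561 -0.283] 0.75
scene [178.1 255.8] 185 [ 0.264 -0.249] 0.75
scene [167.9 345.9] 298 [ 0.463 -0.538] 0.7
scene [222.3 277.8] 250 [ 0.454 -0.263] 0.68
scene [153.4 260.6] 218 [ 0.205 -0.305] 0.65
scene [198.9 300.5] 244 [ 0.443 -0.372] 0.63
scene [288.2 332. ] 252 [ 0.735 -0.348] 0.61
scene [269.2 272.8] 343 [ 0.578 -0.176] 0.54
```

View pics/crop.png

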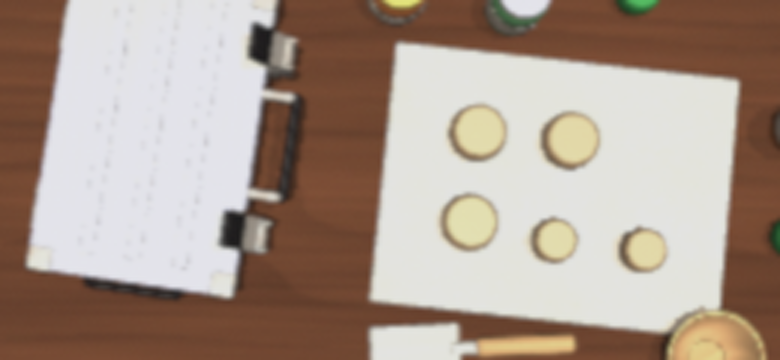

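The crop confirms three large cheeses, at top-view (339,184), (370,187) and (336,214), and two small ones, at (365,220) and (395,223). All are beige. I'll refine the case pose from the lid outline and the cheese centres by colour.

```bash
cat >> h.py <<'E'
def cheeses(im):
    hsv=cv2.cvtColor(im,cv2.COLOR_BGR2HSV);out=[]
    m=((hsv[...,0]>15)&(hsv[...,0]<32)&(hsv[...,1]>60)&(hsv[...,2]>150)).astype(np.uint8)
    n,l,s,c=cv2.connectedComponentsWithStats(m)
    for k in range(1,n):
        if 60<s[k,4]<420:
            w=onz("top",[c[k]],.038)[0];out.append((c[k],s[k,4],w))
    return out
E
python3 - <<'E'
from h import *
from scipy.optimize import least_squares
im=cv2.imread("pics/top0.png")
for c,a,w in cheeses(im): print(np.round(c,1),a,np.round(w,4))
g=((im.min(2)>150)*255).astype(np.uint8)
n,l,s,c=cv2.connectedComponentsWithStats(g);k=l[190,225];print(s[k])
m=(l==k).astype(np.uint8);cn=max(cv2.findContours(m,0,2)[0],key=cv2.contourArea)
q=cv2.boxPoints(cv2.minAreaRect(cn));print(q)
# fit: distance of contour points to projected quad
P=cn[:,0,:].astype(float)
def f(p):
    C=np.array([[-.169,-.111],[.169,-.111],[.169,.111],[-.169,.111]]);cc,ss=np.cos(p[2]),np.sin(p[2])
    w=np.c_[p[0]+cc*C[:,0]-ss*C[:,1],p[1]+ss*C[:,0]+cc*C[:,1],np.full(4,.097)]
    pr=proj("top",w).astype(np.float32).reshape(-1,1,2)
    return [cv2.pointPolygonTest(pr,(x,y),True) for x,y in P]
r=least_squares(f,[.566,.197,-.12],loss="soft_l1",f_scale=1.,diff_step=1e-3);print(r.x,np.median(np.abs(r.fun)))
E
```

```text
[313.7 133.3] 271 [ 0.7452 -0.0821  0.038 ]
[339.6 183.4] 198 [ 0.5753 -0.1727  0.038 ]
[370.3 186. ] 231 [ 0.5687 -0.2772  0.038 ]
[335.1 214.1] 89 [ 0.4707 -0.1589  0.038 ]
[364.6 219.8] 77 [ 0.4535 -0.2589  0.038 ]
[394.8 223. ] 136 [ 0.4451 -0.361   0.038 ]
[355.2 254.7] 170 [ 0.3359 -0.2282  0.038 ]
[ 189  127   89  112 7019]
[[188.05568 228.43268]
 [203.61223 125.75942]
 [282.20197 137.66696]
 [266.64545 240.34021]]
[ 0.56492892  0.1908469  -0.12022717] 0.693369181799339
```

```bash
sed -i 's/(hsv\[...,1\]>60)/(hsv[...,1]>48)/; s/hsv\[...,0\]>15/hsv[...,0]>12/; s/hsv\[...,2\]>150/hsv[...,2]>110/' h.py
python3 - <<'E'
from h import *
from scipy.optimize import least_squares
im=cv2.imread("pics/top0.png")
for c,a,w in cheeses(im): print(np.round(c,1),a,np.round(w,4))
g=((im.min(2)>150)*255).astype(np.uint8);g=cv2.morphologyEx(g,cv2.MORPH_OPEN,np.ones((25,25),np.uint8))
n,l,s,c=cv2.connectedComponentsWithStats(g);k=l[190,225];print(s[k])
cn=max(cv2.findContours((l==k).astype(np.uint8),0,1)[0],key=cv2.contourArea)
P=cn[:,0,:].astype(float)
def quad(p):
    C=np.array([[-.169,-.111],[.169,-.111],[.169,.111],[-.169,.111]]);cc,ss=np.cos(p[2]),np.sin(p[2])
    return proj("top",np.c_[p[0]+cc*C[:,0]-ss*C[:,1],p[1]+ss*C[:,0]+cc*C[:,1],np.full(4,.097)]).astype(np.float32).reshape(-1,1,2)
f=lambda p:[cv2.pointPolygonTest(quad(p),(x,y),True) for x,y in P]
r=least_squares(f,[.566,.197,-.12],loss="cauchy",f_scale=1.,diff_step=1e-3);print(r.x,np.median(np.abs(r.fun)))
v=cv2.resize(im[110:250,170:350],None,fx=4,fy=4,interpolation=cv2.INTER_CUBIC)
for p,col in((r.x,(0,0,255)),([.566,.1974,-.11],(255,0,0))):
    cv2.polylines(v,[((quad(p)-[170,110]+.5)*4).astype(int)],True,col,1)
cv2.imwrite("pics/fit.png",v)
E
```

```text
[211.1  49.5] 277 [1.031  0.2771 0.038 ]
[458.  62.] 204 [ 1.0108 -0.5821  0.038 ]
[313.4 133.6] 339 [ 0.7444 -0.0812  0.038 ]
[502.  165.3] 64 [ 0.6506 -0.7312  0.038 ]
[338.8 183.8] 268 [ 0.5739 -0.1702  0.038 ]
[369.7 186.4] 270 [ 0.5673 -0.2751  0.038 ]
[335.8 213.6] 268 [ 0.4725 -0.1613  0.038 ]
[364.2 219.8] 165 [ 0.4537 -0.2574  0.038 ]
[394.1 223. ] 166 [ 0.4451 -0.3587  0.038 ]
[355.2 254.6] 247 [ 0.3363 -0.228   0.038 ]
[294.1 353.9] 213 [ 0.0058 -0.0294  0.038 ]
[504.9 391.7] 62 [-0.1088 -0.7332  0.038 ]
[ 95.5 405.4] 71 [-0.1737  0.6178  0.038 ]
[261.1 412.9] 88 [-0.1866  0.0749  0.038 ]
[ 192  130   73  105 6582]Traceback (most recent call last):
  File "<stdin>", line 13, in <module>
    return func(*args, **kwargs)
    result = trf(vector_fun.fun, vector_fun.jac, x0, f0, J0, lb, ub, ftol, xtol,
                 gtol, max_nfev, x_scale, loss_function, tr_solver,
                 tr_options.copy(), verbose, callback=callback_wrapped)
    return trf_no_bounds(
        fun, jac, x0, f0, J0, ftol, xtol, gtol, max_nfev, x_scale,
        loss_function, tr_solver, tr_options, verbose, callback=callback)
    f_new = fun(x_new)
    self._update_fun()
    ~~~~~~~~~~~~~~~~^^
    self.f = self.fun_wrapped(xp_copy(self.x))
             ~~~~~~~~~~~~~~~~^^^^^^^^^^^^^^^^^
    return np.atleast_1d(self.fun(x))
                         ~~~~~~~~^^^
    return self.f(x, *self.args, **self.kwargs)
           ~~~~~~^^^^^^^^^^^^^^^^^^^^^^^^^^^^^^
  File "<stdin>", line 12, in <lambda>
  File "<stdin>", line 11, in quad
  File "h.py", line 5, in proj
    i=bot.camera_info(cam);T=np.array(i["camera_from_world"])
ValueError: time passes only in moves, steps and waits
```

```bash
python3 - <<'E'
from workcell import bot
import numpy as np,json
json.dump({c:{k:np.array(v).tolist() for k,v in bot.camera_info(c).items() if k in("intrinsics","distortion","camera_from_world")} for c in("top","scene")},open("cam.json","w"))
E
sed -i 's/bot.camera_info(cam)/CI[cam]/; s/^def proj/CI=json.load(open("cam.json"))\ndef proj/' h.py
python3 - <<'E'
from h import *
from scipy.optimize import minimize
im=cv2.imread("pics/top0.png")
g=((im.min(2)>150)*255).astype(np.uint8);g=cv2.morphologyEx(g,cv2.MORPH_OPEN,np.ones((21,21),np.uint8))
n,l,s,c=cv2.connectedComponentsWithStats(g);k=l[190,225]
cn=max(cv2.findContours((l==k).astype(np.uint8),0,1)[0],key=cv2.contourArea)
P=cn[:,0,:].astype(float)
def quad(p,cam="top",z=.097):
    C=np.array([[-.169,-.111],[.169,-.111],[.169,.111],[-.169,.111]]);cc,ss=np.cos(p[2]),np.sin(p[2])
    return proj(cam,np.c_[p[0]+cc*C[:,0]-ss*C[:,1],p[1]+ss*C[:,0]+cc*C[:,1],np.full(4,z)]).astype(np.float32).reshape(-1,1,2)
f=lambda p:sum(min(abs(cv2.pointPolygonTest(quad(p),(x,y),True)-.5),2) for x,y in P)
r=min((minimize(f,[.566,.194,-.12],method="Nelder-Mead",options=dict(initial_simplex=[[.566,.194,-.12],[.566+d,.194,-.12],[.566,.194+d,-.12],[.566,.194,-.13]])) for d in(.004,-.004)),key=lambda r:r.fun)
print(r.x,r.fun/len(P))
def draw(cam,im,x0,y0,x1,y1,k):
    v=cv2.resize(im[y0:y1,x0:x1],None,fx=k,fy=k,interpolation=cv2.INTER_CUBIC)
    for p,col in((r.x,(0,0,255)),([.566,.1974,-.11],(255,0,0))):
        cv2.polylines(v,[((quad(p,cam)-[x0,y0]+.5)*k).astype(int)],True,col,1)
    return v
cv2.imwrite("pics/fit.png",np.hstack([draw("top",im,175,115,295,245,3),draw("scene",cv2.imread("pics/sc0.png"),250,150,380,280,3)]))
E
```

```text
[ 0.56492127  0.1906751  -0.10639931] 0.8142585239210433
```

View pics/fit.png

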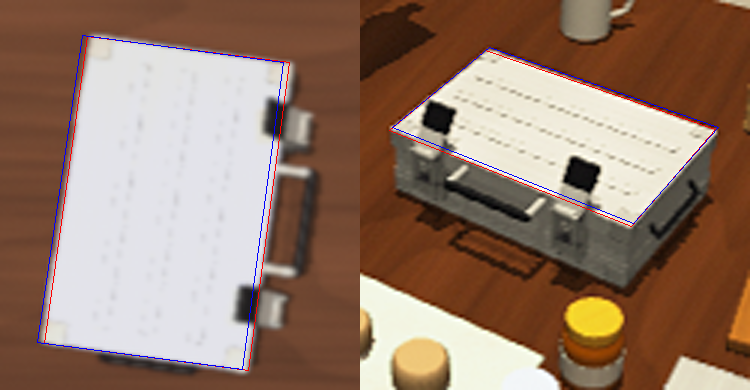

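The outlines agree within about 2 mm, so I take the case pose as (0.5655, 0.1935, yaw −0.11). First I'll open the near catch with a closed fist from the lid side.

```bash
python3 -m inch '[40,-42,0,0,0,0.05,0, 70,-70,0,0,0,0.1,0, 100,-100,0,0,0,0.16,0, 130,-130,0,0,0,0.16,0, 160,-160,0,0,0,0.16,0, 190,-190,0,0,0,0.16,0, 215,-220,0,0,0,0.16,0, 230,-230,0,0,0,0.16,0]'
python3 -m inch '[25,-30,0,0,0,0,0, 50,-60,0,0,0,0,0, 75,-90,0,0,0,0,0, 94,-108,0,0,0,0,0, 94,-108,0,0,0,0,0, 94,-108,0,0,0,0,0]'
python3 -c "
from h import *
st()"
```

```text
clock: 1.77
eef_pos: [0.3657, 0.249, 0.2536]
tool_rot: [0.057, 0.998, -0.0, 0.0]
ft_force: [0.4, 0.2, -0.9]
grip_width: -0.0002
grasp_force: 0.0
clock: 2.27
eef_pos: [0.4594, 0.1424, 0.2531]
tool_rot: [0.058, 0.998, 0.0, -0.0]
ft_force: [0.2, -0.3, -0.4]
grip_width: 0.0
grasp_force: 0.0
2.27 [0.4594 0.1424 0.2531] [[-0.993, 0.116, -0.001], [0.116, 0.993, 0.0], [0.001, 0.0, -1.0]] [ 0.2 -0.3 -0.4] 3.596485512815649e-05
```

```bash
python3 -m inch '[0,0,-30,0,0,0,0, 0,0,-60,0,0,0,0, 0,0,-80,0,0,0,0, 0,0,-93,0,0,0,0, 0,0,-93,0,0,0,0]'
python3 -m inch '[-1,-10,0,0,0,0,0, -2,-20,0,0,0,0,0, -3,-29,0,0,0,0,0, -4,-36,0,0,0,0,0, -5,-43,0,0,0,0,0, -5,-49,0,0,0,0,0, -6,-55,0,0,0,0,0]'
python3 -m inch '[-1,-6,0,0,0,0,0, -1,-12,0,0,0,0,0, -2,-16,0,0,0,0,0, -2,-16,0,0,0,0,0]'
```

```text
clock: 2.68
eef_pos: [0.4555, 0.1438, 0.1573]
tool_rot: [0.055, 0.998, -0.001, -0.003]
ft_force: [-0.7, 0.4, -0.1]
grip_width: 0.0001
grasp_force: 0.0
clock: 3.27
eef_pos: [0.4542, 0.0883, 0.1627]
tool_rot: [0.056, 0.998, 0.001, 0.003]
ft_force: [1.7, 0.1, 1.0]
grip_width: 0.0
grasp_force: 0.2
clock: 3.6
eef_pos: [0.4501, 0.0712, 0.1599]
tool_rot: [0.057, 0.998, -0.0, -0.001]
ft_force: [0.6, 0.5, 0.7]
grip_width: 0.0
grasp_force: 0.0
```

```bash
python3 -m inch '[0,10,30,0,0,0,0, 0,20,65,0,0,0,0, 35,30,70,0,0,0,0, 75,50,70,0,0,0,0, 115,50,70,0,0,0,0, 155,50,70,0,0,0,0, 190,50,70,0,0,0,0, 207,50,70,0,0,0,0]'
python3 -m inch '[0,0,0,0,0,0,0, 0,0,-30,0,0,0,0, 0,0,-55,0,0,0,0, 0,0,-70,0,0,0,0, 0,0,-70,0,0,0,0]'
python3 -m inch '[-1,-10,0,0,0,0,0, -2,-20,0,0,0,0,0, -3,-29,0,0,0,0,0, -4,-36,0,0,0,0,0, -5,-43,0,0,0,0,0, -5,-49,0,0,0,0,0, -6,-55,0,0,0,0,0, -7,-61,0,0,0,0,0]'
python3 -m inch '[-1,-5,0,0,0,0,0, -1,-10,0,0,0,0,0, -1,-10,0,0,0,0,0, -1,0,20,0,0,0,0, 0,0,60,0,0,0,0, -30,0,90,0,0,0,0, -50,-20,100,0,0,0,0, -50,-40,100,0,0,0,0]'
python3 - <<'E'
from h import *
a=snap("top","t1");b=snap("scene","s1")
k=lambda im,x,y:cv2.resize(im[y:y+130,x:x+130],None,fx=3,fy=3,interpolation=cv2.INTER_CUBIC)
cv2.imwrite("pics/o1.png",np.hstack([k(a,175,115),k(b,250,150)]))
st()
E
```

```text
clock: 4.27
eef_pos: [0.6609, 0.1223, 0.2282]
tool_rot: [0.057, 0.998, -0.0, -0.0]
ft_force: [0.1, -0.1, -0.0]
grip_width: -0.0002
grasp_force: 0.0
clock: 4.68
eef_pos: [0.654, 0.1219, 0.155]
tool_rot: [0.056, 0.998, -0.001, -0.005]
ft_force: [-0.4, 0.3, -0.3]
grip_width: -0.0
grasp_force: 0.0
clock: 5.35
eef_pos: [0.6518, 0.0608, 0.1634]
tool_rot: [0.056, 0.998, 0.0, 0.003]
ft_force: [0.3, -0.5, 0.1]
grip_width: -0.0003
grasp_force: 0.0
clock: 6.02
eef_pos: [0.5995, 0.022, 0.2646]
tool_rot: [0.055, 0.998, 0.0, 0.002]
ft_force: [0.9, -0.2, -0.0]
grip_width: 0.0
grasp_force: 0.0
6.12 [0.6004 0.019  0.2615] [[-0.993, 0.116, 0.002], [0.116, 0.993, -0.001], [-0.002, -0.001, -1.0]] [-0.1  0.  -0.8] -0.00017764532538418863
```

View pics/o1.png

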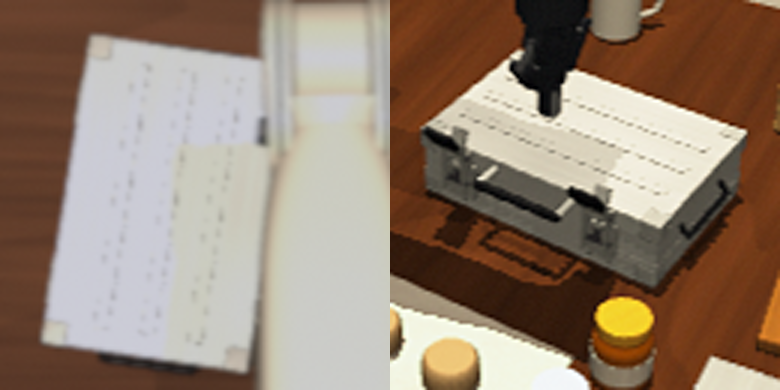

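Both levers now lean out. Next I'll check the bar's pixel position against the pose model before gripping it.

```bash
cat >> h.py <<'E'
POSE=[.5655,.1935,-.11]
def cw(x,y,z):
    c,s=np.cos(POSE[2]),np.sin(POSE[2]);return np.array([POSE[0]+c*x-s*y,POSE[1]+s*x+c*y,z])
def cl(w):
    c,s=np.cos(POSE[2]),np.sin(POSE[2]);d=np.array(w[:2])-POSE[:2];return np.array([c*d[0]+s*d[1],-s*d[0]+c*d[1]])
E
python3 - <<'E'
from h import *
im=cv2.imread("pics/top0.png").astype(int)
for x in(-.02,0,.02):
    p=proj("top",[cw(x,-.15,.0845)])[0];r=int(round(p[1]));seg=im[r,262:290].sum(1)
    print(np.round(p,1),seg.tolist())
s=cv2.imread("pics/s1.png").astype(int)
p=proj("scene",[cw(0,-.15,.0845)])[0];c=int(round(p[0]));print(p,s[int(p[1])-12:int(p[1])+13,c].sum(1).tolist())
E
```

```text
[274.5 194.2] [670, 558, 361, 206, 171, 213, 232, 222, 215, 212, 209, 191, 166, 172, 150, 128, 157, 203, 231, 239, 242, 240, 242, 239, 240, 240, 240, 241]
[275.3 188.1] [687, 670, 558, 359, 205, 181, 218, 234, 227, 217, 216, 216, 186, 157, 165, 147, 137, 159, 205, 231, 240, 240, 241, 242, 240, 239, 241, 241]
[276.1 182.1] [689, 687, 664, 521, 313, 180, 166, 207, 224, 214, 205, 203, 196, 162, 142, 153, 141, 140, 159, 205, 223, 229, 229, 230, 228, 229, 229, 228]
[291.92698419 216.30758937] [619, 632, 482, 272, 256, 262, 263, 263, 262, 258, 273, 108, 93, 53, 54, 225, 289, 271, 264, 285, 291, 271, 119, 85, 146]
```

```bash
python3 -m inch '[-35,13,-20,0,0,0,40, -71,26,-40,0,0,0,40, -71,26,-70,0,0,0,40, -71,26,-100,0,0,0,40, -71,26,-130,0,0,0,40, -71,26,-155,0,0,0,40, -71,26,-170,0,0,0,40, -71,26,-172,0,0,0,40]'
python3 -m inch '[0,0,-1,0,0,0,40, 0,0,-1,0,0,0,40]'
python3 -c "
from h import *
st();print(cl(bot.get_obs()['eef_pos']))"
```

```text
clock: 6.78
eef_pos: [0.5265, 0.0476, 0.0838]
tool_rot: [0.056, 0.998, -0.001, -0.004]
ft_force: [-0.0, -0.3, -0.3]
grip_width: 0.034
grasp_force: 0.0
clock: 6.95
eef_pos: [0.5302, 0.0477, 0.0875]
tool_rot: [0.056, 0.998, 0.0, 0.0]
ft_force: [0.4, -0.3, -0.1]
grip_width: 0.0344
grasp_force: 0.0
6.95 [0.5302 0.0477 0.0875] [[-0.994, 0.113, 0.0], [0.113, 0.994, 0.0], [-0.0, 0.0, -1.0]] [ 0.4 -0.3 -0.1] 0.03442611535414252
[-0.01905799 -0.14880335]
```

```bash
python3 -m inch '[0,0,0,0,0,0,0, 0,0,0,0,0,0,0, 0,0,0,0,0,0,0, 0,0,0,0,0,0,0, 0,0,0,0,0,0,0, 0,0,0,0,0,0,0]'
python3 -c "
from h import *
st();print(cl(bot.get_obs()['eef_pos']))"
```

```text
clock: 7.45
eef_pos: [0.5306, 0.0444, 0.0888]
tool_rot: [0.058, 0.998, -0.003, 0.001]
ft_force: [-0.6, -8.6, 1.5]
grip_width: 0.0098
grasp_force: 58.4
7.45 [0.5306 0.0444 0.0888] [[-0.993, 0.115, 0.003], [0.115, 0.993, -0.006], [-0.003, -0.006, -1.0]] [-0.6 -8.6  1.5] 0.009828921771610094
[-0.01837276 -0.15201771]
```

```bash
python3 - <<'E'
import numpy as np
def pos(t):
    dy=.26*(1-np.cos(t))+.0125*np.sin(t);dz=.26*np.sin(t)+.0125*(np.cos(t)-1);ph=np.clip((t-.3)/1.5*.55,0,.55)
    # TCP is 3 mm behind grasp point: tilt shifts TCP
    dy-=.003*np.sin(ph);dz-=.003*(1-np.cos(ph))
    return np.array([.110*dy*1e3,.994*dy*1e3,dz*1e3,.994*ph,-.11*ph])
for b in range(4):
    t0=.48*b
    for t in t0+np.arange(.06,.481,.06):print(b,round(t,2),np.round(pos(t)-pos(t0),[1]) if 0 else np.round(pos(t)-pos(t0),2))
E
```

```text
0 0.06 [ 0.13  1.21 15.57  0.    0.  ]
0 0.12 [ 0.37  3.35 31.04  0.    0.  ]
0 0.18 [ 0.71  6.4  46.35  0.    0.  ]
0 0.24 [ 1.15 10.36 61.44  0.    0.  ]
0 0.3 [ 1.68 15.21 76.28  0.    0.  ]
0 0.36 [ 2.310e+00  2.088e+01  9.079e+01  2.000e-02 -0.000e+00]
0 0.42 [ 3.0300e+00  2.7400e+01  1.0493e+02  4.0000e-02 -0.0000e+00]
0 0.48 [ 3.8500e+00  3.4750e+01  1.1864e+02  7.0000e-02 -1.0000e-02]
1 0.54 [ 0.9   8.15 13.24  0.02 -0.  ]
1 0.6 [ 1.89 17.08 25.96  0.04 -0.  ]
1 0.66 [ 2.960e+00  2.675e+01  3.812e+01  7.000e-02 -1.000e-02]
1 0.72 [ 4.110e+00  3.713e+01  4.966e+01  9.000e-02 -1.000e-02]
1 0.78 [ 5.330e+00  4.818e+01  6.055e+01  1.100e-01 -1.000e-02]
1 0.84 [ 6.620e+00  5.986e+01  7.075e+01  1.300e-01 -1.000e-02]
1 0.9 [ 7.980e+00  7.213e+01  8.022e+01  1.500e-01 -2.000e-02]
1 0.96 [ 9.400e+00  8.494e+01  8.893e+01  1.700e-01 -2.000e-02]
2 1.02 [ 1.47 13.31  7.91  0.02 -0.  ]
2 1.08 [ 2.99 27.06 15.01  0.04 -0.  ]
2 1.14 [ 4.560e+00  4.122e+01  2.125e+01  7.000e-02 -1.000e-02]
2 1.2 [ 6.170e+00  5.572e+01  2.663e+01  9.000e-02 -1.000e-02]
2 1.26 [ 7.800e+00  7.052e+01  3.111e+01  1.100e-01 -1.000e-02]
2 1.32 [ 9.470e+00  8.557e+01  3.469e+01  1.300e-01 -1.000e-02]
2 1.38 [ 1.115e+01  1.008e+02  3.735e+01  1.500e-01 -2.000e-02]
2 1.44 [ 1.2850e+01  1.1616e+02  3.9080e+01  1.7000e-01 -2.0000e-02]
3 1.5 [ 1.71 15.44  0.8   0.02 -0.  ]
3 1.56 [ 3.42 30.9   0.65  0.04 -0.  ]
3 1.62 [ 5.130e+00  4.633e+01 -4.300e-01  7.000e-02 -1.000e-02]
3 1.68 [ 6.820e+00  6.167e+01 -2.440e+00  9.000e-02 -1.000e-02]
3 1.74 [ 8.510e+00  7.686e+01 -5.380e+00  1.100e-01 -1.000e-02]
3 1.8 [ 1.017e+01  9.186e+01 -9.230e+00  1.300e-01 -1.000e-02]
3 1.86 [ 1.1800e+01  1.0665e+02 -1.3960e+01  1.3000e-01 -1.0000e-02]
3 1.92 [ 1.3410e+01  1.2114e+02 -1.9560e+01  1.3000e-01 -1.0000e-02]
```

```bash
python3 -m inch '[0,-2,15,0,0,0,0, 0,0,31,0,0,0,0, 0,3,46,0,0,0,0, 1,7,61,0,0,0,0, 1,12,76,0,0,0,0, 2,18,91,0.02,0,0,0, 3,24,105,0.04,0,0,0, 4,31,119,0.07,-0.01,0,0]'
python3 -m inch '[1,8,13,0.02,0,0,0, 2,17,26,0.04,0,0,0, 3,27,38,0.07,-0.01,0,0, 4,37,50,0.09,-0.01,0,0, 4,37,50,0.09,-0.01,0,0]'
```

```text
clock: 8.12
eef_pos: [0.5346, 0.077, 0.2073]
tool_rot: [0.057, 0.998, 0.033, 0.004]
ft_force: [2.6, -5.1, -4.3]
grip_width: 0.0096
grasp_force: 58.6
clock: 8.53
eef_pos: [0.5392, 0.1138, 0.2604]
tool_rot: [0.057, 0.995, 0.079, 0.009]
ft_force: [-1.1, -7.5, 8.0]
grip_width: 0.0097
grasp_force: 59.8
```

```bash
python3 -m inch '[1,11,11,0.02,0,0,0, 2,23,21,0.04,0,0,0, 4,35,31,0.06,-0.01,0,0, 5,48,39,0.08,-0.01,0,0]'
python3 -m inch '[1,13,8,0.02,0,0,0, 3,27,15,0.04,0,0,0, 5,41,21,0.07,-0.01,0,0, 6,56,27,0.09,-0.01,0,0, 8,71,31,0.11,-0.01,0,0, 9,86,35,0.13,-0.01,0,0, 11,101,37,0.15,-0.02,0,0, 13,116,39,0.17,-0.02,0,0]'
python3 -m inch '[2,15,1,0.02,0,0,0, 3,31,1,0.04,0,0,0, 5,46,0,0.07,-0.01,0,0, 7,62,-2,0.09,-0.01,0,0, 7,62,-2,0.09,-0.01,0,0]'
```

```text
clock: 8.87
eef_pos: [0.5449, 0.1592, 0.2996]
tool_rot: [0.058, 0.991, 0.117, 0.013]
ft_force: [1.4, -14.0, 12.1]
grip_width: 0.0096
grasp_force: 61.7
clock: 9.53
eef_pos: [0.5597, 0.2779, 0.3386]
tool_rot: [0.056, 0.977, 0.204, 0.02]
ft_force: [8.7, -6.1, 1.7]
grip_width: 0.0092
grasp_force: 63.7
clock: 9.95
eef_pos: [0.5662, 0.3425, 0.3353]
tool_rot: [0.055, 0.966, 0.25, 0.021]
ft_force: [9.2, 2.6, 1.2]
grip_width: 0.0098
grasp_force: 63.6
```

```bash
python3 -m inch '[3,15,-3,0.02,0,0,0, 5,30,-7,0.04,0,0,0, 7,45,-12,0.04,0,0,0, 7,45,-12,0.04,0,0,0]'
python3 - <<'E'
from h import *
st();p=bot.get_obs()['eef_pos'];l=cl(p);print(l,np.arctan2(p[2]-.072,.11-l[1])-np.arctan2(.0125,.26))
E
```

```text
clock: 10.28
eef_pos: [0.572, 0.3882, 0.322]
tool_rot: [0.054, 0.961, 0.269, 0.018]
ft_force: [6.1, 1.6, 0.1]
grip_width: 0.0094
grasp_force: 65.1
10.28 [0.572  0.3882 0.322 ] [[-0.993, 0.095, 0.063], [0.114, 0.849, 0.515], [-0.005, 0.519, -0.855]] [6.1 1.6 0.1] 0.009448743475831807
[-0.01491045  0.19427192] 1.847932022263099
```

```bash
python3 -m inch '[0,0,0,0,0,0,40, 0,0,0,0,0,0,40, 0,0,0,0,0,0,40, -1,-10,17,0,0,0,40, -2,-20,34,0,0,0,50, -4,-32,52,0,0,0,60, -5,-43,70,0,0,0,60, -5,-60,90,0,0,0,60]'
python3 -m inch '[-5,-35,15,-0.1,0.01,0,60, -10,-70,20,-0.2,0.02,0,60, -20,-110,20,-0.3,0.03,0,60, -30,-150,20,-0.4,0.04,0,60, -40,-190,0,-0.5,0.05,0,60, -40,-230,-20,-0.54,0.06,0,80, -40,-270,-40,-0.54,0.06,0,100, -40,-300,-60,-0.54,0.06,0,100]'
python3 - <<'E'
from h import *
st();a=snap("top","t2");b=snap("scene","s2")
for c,ar,w in cheeses(a): 
    if .3<w[0]<.7 and w[1]<-.1: print(np.round(c,1),ar,np.round(w[:2],4))
k=lambda im:cv2.resize(im,None,fx=.71,fy=.71)
cv2.imwrite("pics/o2.png",np.hstack([a[100:300,100:460],b[80:280,180:460]]))
r=bot.spot_point("scene","lid_bar");print(r)
print(proj("scene",[cw(0,.11-.26*np.cos(t)+.0125*np.sin(t),.072+.26*np.sin(t)+.0125*np.cos(t)) for t in(1.7,1.8,1.9)]))
for n in("bowl",):
    bot.camera("top");r=bot.spot_point("top",n);print(n,[np.round(onz("top",[x["uv"]],.0)[0],3) for x in r[:2]])
E
```

```text
clock: 10.95
eef_pos: [0.5636, 0.3267, 0.4107]
tool_rot: [0.055, 0.962, 0.268, 0.014]
ft_force: [1.1, -0.8, -0.3]
grip_width: 0.0513
grasp_force: 0.0
clock: 11.62
eef_pos: [0.5244, 0.0297, 0.3527]
tool_rot: [0.056, 0.998, 0.0, 0.001]
ft_force: [1.8, 0.1, 0.5]
grip_width: 0.0843
grasp_force: 0.0
11.62 [0.5244 0.0297 0.3527] [[-0.994, 0.112, 0.002], [0.112, 0.994, 0.0], [-0.002, 0.0, -1.0]] [1.8 0.1 0.5] 0.08429632743641131
[338.9 183.8] 269 [ 0.5739 -0.1703]
[369.7 186.4] 268 [ 0.5674 -0.2753]
[335.9 213.7] 267 [ 0.4724 -0.1614]
[364.2 219.8] 166 [ 0.4538 -0.2573]
[394.4 222.9] 158 [ 0.4452 -0.3598]
[355.1 254.9] 229 [ 0.3354 -0.2277]
[{'uv': [346.1, 119.4], 'confidence': 0.91}, {'uv': [270.6, 274.1], 'confidence': 0.41}, {'uv': [323.8, 272.2], 'confidence': 0.2}]
[[338.13624591 119.81639789]
 [341.30771936 118.62613124]
 [344.25597504 118.15648784]]
bowl [array([ 0.325, -0.433,  0.   ]), array([0.591, 0.31 , 0.   ])]
```

View pics/o2.png

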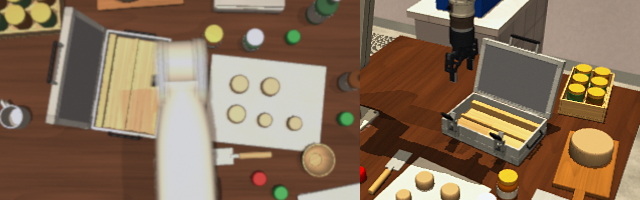

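The lid leans back at about 1.85 rad and all five cheeses are still in place. Picking the first large one, at (0.574, −0.170).

```bash
python3 -m inch '[5,-30,0,0,0,-0.12,100, 10,-60,-10,0,0,-0.24,100, 15,-90,-30,0,0,-0.36,100, 20,-120,-60,0,0,-0.48,100, 30,-140,-90,0,0,-0.6,100, 40,-160,-120,0,0,-0.72,100, 50,-180,-150,0,0,-0.84,100, 50,-200,-180,0,0,-0.96,100]'
python3 -m inch '[0,0,-20,0,0,-0.12,100, 0,0,-40,0,0,-0.24,100, 0,0,-50,0,0,-0.36,100, 0,0,-60,0,0,-0.48,100, 0,0,-70,0,0,-0.6,100, 0,0,-70,0,0,-0.61,100, 0,0,-70,0,0,-0.61,100]'
python3 -c "
from h import *
st();print(np.round(bot.get_obs()['joint_pos'],2))"
```

```text
clock: 12.53
eef_pos: [0.578, -0.1693, 0.1727]
tool_rot: [0.513, 0.858, 0.001, 0.002]
ft_force: [-0.5, -0.1, 0.9]
grip_width: 0.0853
grasp_force: 0.0
clock: 13.12
eef_pos: [0.5758, -0.1684, 0.1032]
tool_rot: [0.745, 0.668, 0.0, 0.0]
ft_force: [0.4, -0.5, 1.2]
grip_width: 0.0855
grasp_force: 0.0
13.12 [ 0.5758 -0.1684  0.1032] [[0.109, 0.994, 0.0], [0.994, -0.109, -0.0], [-0.0, 0.0, -1.0]] [ 0.4 -0.5  1.2] 0.08546072415929751
[-0.28  0.54  0.04  1.07 -0.    1.4 ]
```

```bash
python3 -m inch '[-2,-2,-30,0,0,0,100, -2,-2,-50,0,0,0,100, -2,-2,-65,0,0,0,100, -2,-2,-73,0,0,0,100, -2,-2,-73,0,0,0,100, -2,-2,-73,0,0,0,60, -2,-2,-73,0,0,0,60, -2,-2,-73,0,0,0,60]'
python3 -m inch '[0,0,0,0,0,0,60, 0,0,0,0,0,0,60, 0,0,15,0,0,0,60, 0,0,45,0,0,0,60, 0,0,85,0,0,0,60, 0,0,125,0,0,0,60, 0,0,165,0,0,0,60, 0,0,210,0,0,0,60]'
```

```text
clock: 13.78
eef_pos: [0.5748, -0.1721, 0.0322]
tool_rot: [0.746, 0.666, 0.001, 0.002]
ft_force: [0.4, 1.4, 2.2]
grip_width: 0.0644
grasp_force: 67.0
clock: 14.45
eef_pos: [0.5718, -0.1715, 0.2381]
tool_rot: [0.746, 0.666, -0.0, -0.0]
ft_force: [0.8, 0.4, -1.0]
grip_width: 0.0642
grasp_force: 66.6
```

```bash
python3 -m inch '[10,39,0,0,0,0,60, 20,78,0,0,0,0,60, 30,117,0,0,0,0,60, 40,156,0,0,0,0,60, 50,195,0,0,0,0,60, 60,234,0,0,0,0,60, 70,270,0,0,0,0,60, 80,300,0,0,0,0,60]'
python3 -m inch '[2,12,0,0,0,0,60, 2,15,0,0,0,0,60, 2,15,-40,0,0,0,60, 2,15,-80,0,0,0,60, 2,15,-115,0,0,0,60, 2,15,-140,0,0,0,60, 2,15,-160,0,0,0,60, 2,15,-175,0,0,0,60]'
python3 -c "
from h import *
st();print(cl(bot.get_obs()['eef_pos']))"
```

```text
clock: 15.12
eef_pos: [0.6524, 0.1312, 0.2364]
tool_rot: [0.745, 0.667, -0.0, -0.0]
ft_force: [1.2, -0.6, -1.7]
grip_width: 0.0645
grasp_force: 66.7
clock: 15.78
eef_pos: [0.6527, 0.1408, 0.0586]
tool_rot: [0.747, 0.665, -0.003, -0.001]
ft_force: [0.0, 0.7, -1.4]
grip_width: 0.0645
grasp_force: 66.8
15.78 [0.6527 0.1408 0.0586] [[0.115, 0.993, -0.005], [0.993, -0.115, -0.002], [-0.003, -0.004, -1.0]] [ 0.   0.7 -1.4] 0.06446872564173245
[ 0.09243652 -0.04283124]
```

```bash
python3 -m inch '[0,1,-8,0,0,0,60, 0,1,-15,0,0,0,60, 0,1,-20,0,0,0,60, 0,1,-21,0,0,0,60, 0,1,-22,0,0,0,60]'
python3 -m inch '[0,0,0,0,0,0,86, 0,0,0,0,0,0,90, 0,0,0,0,0,0,90, 0,0,20,0,0,0,90, 0,0,60,0,0,0,90, 0,0,100,0,0,0,90, 0,0,140,0,0,0,100, 0,0,190,0,0,0,100]'
```

```text
clock: 16.2
eef_pos: [0.6547, 0.1431, 0.0441]
tool_rot: [0.746, 0.665, 0.0, 0.001]
ft_force: [-11.6, -3.2, 19.8]
grip_width: 0.0645
grasp_force: 68.6
clock: 16.87
eef_pos: [0.6544, 0.1441, 0.2226]
tool_rot: [0.746, 0.666, -0.0, 0.0]
ft_force: [1.0, 0.0, -0.5]
grip_width: 0.0855
grasp_force: 0.0
```

```bash
cat >> h.py <<'E'
def look(n):
    a=snap("top",n);b=snap("scene",n+"s")
    for c,ar,w in cheeses(a):
        if .25<w[0]<.75 and w[1]<.33: print(np.round(c,1),ar,np.round(w[:2],4),"case",np.round(cl(w),3))
    cv2.imwrite(f"pics/{n}v.png",np.hstack([a[100:300,170:450],b[120:320,180:460]]))
    st()
E
python3 -c "
from h import *
look('t3')"
```

```text
[313.5 133.4] 327 [ 0.745  -0.0816] case [ 0.209 -0.254]
[369.7 186.4] 268 [ 0.5674 -0.2753] case [ 0.053 -0.466]
[484.  214.2] 63 [ 0.4812 -0.6664] case [ 0.011 -0.864]
[335.9 213.7] 267 [ 0.4724 -0.1614] case [-0.054 -0.363]
[364.2 219.8] 166 [ 0.4538 -0.2573] case [-0.062 -0.46 ]
[394.4 222.9] 158 [ 0.4452 -0.3598] case [-0.059 -0.563]
[355.2 254.8] 230 [ 0.3355 -0.2282] case [-0.182 -0.444]
16.97 [0.6589 0.1451 0.2312] [[0.113, 0.993, 0.017], [0.994, -0.113, 0.003], [0.005, 0.016, -1.0]] [ 1.1 -0.2  0.6] 0.0853177327252124
```

View pics/t3v.png

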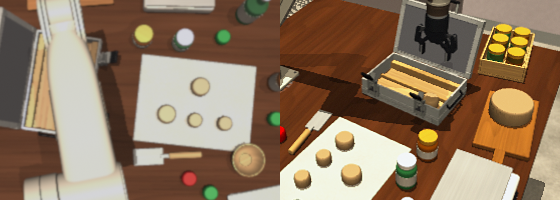

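The first cheese sits in the far end of the wide row and the other four have not moved. Next is the large cheese at (0.567, −0.275).

```bash
python3 -m inch '[-8,-40,0,0,0,0,100, -16,-80,0,0,0,0,100, -24,-120,0,0,0,0,100, -32,-160,0,0,0,0,100, -40,-200,0,0,0,0,100, -50,-238,-10,0,0,0,100, -60,-275,-20,0,0,0,100, -70,-312,-35,0,0,0,100]'
python3 -m inch '[-10,-35,-15,0,0,0,100, -15,-70,-30,0,0,0,100, -18,-100,-50,0,0,0,100, -18,-108,-80,0,0,0,100, -18,-108,-110,0,0,0,100, -18,-108,-135,0,0,0,100, -18,-108,-135,0,0,0,100]'
python3 -c "
from h import *
st()"
```

```text
clock: 17.63
eef_pos: [0.585, -0.1699, 0.187]
tool_rot: [0.746, 0.666, 0.001, 0.002]
ft_force: [1.0, -0.5, -0.0]
grip_width: 0.0853
grasp_force: 0.0
clock: 18.22
eef_pos: [0.5624, -0.2745, 0.0446]
tool_rot: [0.746, 0.665, -0.002, -0.005]
ft_force: [-1.0, 0.8, -1.2]
grip_width: 0.0853
grasp_force: 0.0
18.22 [ 0.5624 -0.2745  0.0446] [[0.114, 0.993, -0.01], [0.993, -0.114, 0.004], [0.003, -0.011, -1.0]] [-1.   0.8 -1.2] 0.08526311321411108
```

```bash
python3 -m inch '[0,0,0,0,0,0,100, 0,0,0,0,0,0,100, 0,0,0,0,0,0,100]'
```

```text
clock: 18.47
eef_pos: [0.5686, -0.2762, 0.0536]
tool_rot: [0.746, 0.666, 0.001, 0.002]
ft_force: [0.3, -1.2, 0.7]
grip_width: 0.0853
grasp_force: 0.0
```

```bash
python3 -m inch '[-1,1,-15,0,0,0,100, -1,1,-23,0,0,0,100, -1,1,-23,0,0,0,100, -1,1,-23,0,0,0,60, -1,1,-23,0,0,0,60, -1,1,-23,0,0,0,60, -1,1,-23,0,0,0,60, -1,1,-23,0,0,0,60]'
python3 -m inch '[0,0,10,0,0,0,60, 0,0,40,0,0,0,60, 0,0,80,0,0,0,60, 0,0,120,0,0,0,60, 0,0,160,0,0,0,60, 0,0,200,0,0,0,60, 0,0,210,0,0,0,60, 0,0,210,0,0,0,60]'
```

```text
clock: 19.13
eef_pos: [0.567, -0.2752, 0.0298]
tool_rot: [0.746, 0.666, 0.001, 0.002]
ft_force: [0.1, -0.0, 5.8]
grip_width: 0.0648
grasp_force: 67.1
clock: 19.8
eef_pos: [0.5674, -0.2756, 0.2433]
tool_rot: [0.746, 0.666, 0.001, 0.004]
ft_force: [0.8, -0.1, -1.4]
grip_width: 0.0644
grasp_force: 66.8
```

```bash
python3 -m inch '[0,40,0,0,0,0,60, -1,80,0,0,0,0,60, -2,120,0,0,0,0,60, -3,160,0,0,0,0,60, -4,200,0,0,0,0,60, -5,240,0,0,0,0,60, -6,280,0,0,0,0,60, -6,320,0,0,0,0,60]'
python3 -m inch '[0,40,0,0,0,0,60, 0,75,0,0,0,0,60, 0,100,0,0,0,0,60, 0,109,0,0,0,0,60, 0,109,-40,0,0,0,60, 0,109,-80,0,0,0,60, 0,109,-115,0,0,0,60, 0,109,-145,0,0,0,60]'
python3 -m inch '[0,0,-20,0,0,0,60, 0,0,-32,0,0,0,60, 0,0,-42,0,0,0,60, 0,0,-48,0,0,0,60, 0,0,-51,0,0,0,60, 0,0,-51,0,0,0,60]'
python3 -c "
from h import *
st();print(cl(bot.get_obs()['eef_pos']))"
```

```text
clock: 20.47
eef_pos: [0.5575, 0.047, 0.2353]
tool_rot: [0.746, 0.666, -0.002, -0.001]
ft_force: [1.1, -0.2, -1.1]
grip_width: 0.0643
grasp_force: 66.8
clock: 21.13
eef_pos: [0.5567, 0.153, 0.0884]
tool_rot: [0.746, 0.666, -0.003, -0.001]
ft_force: [0.1, 0.2, -2.2]
grip_width: 0.0646
grasp_force: 66.9
clock: 21.63
eef_pos: [0.5589, 0.1537, 0.0422]
tool_rot: [0.746, 0.666, -0.001, -0.0]
ft_force: [-0.1, -0.2, -1.5]
grip_width: 0.0645
grasp_force: 66.6
21.63 [0.5589 0.1537 0.0422] [[0.114, 0.994, -0.001], [0.994, -0.114, -0.001], [-0.001, -0.001, -1.0]] [-0.1 -0.2 -1.5] 0.06446995393453367
[-0.00215642 -0.04030609]
```

```bash
python3 -m inch '[0,0,-1,0,0,0,60, 0,0,-2,0,0,0,60, 0,0,-2,0,0,0,88, 0,0,-2,0,0,0,88, 0,0,-2,0,0,0,88, 0,0,20,0,0,0,88, 0,0,60,0,0,0,88, 0,0,100,0,0,0,100]'
python3 -m inch '[0,0,40,0,0,0,100, 0,0,80,0,0,0,100, -20,-35,90,0,0,0,100, -40,-70,90,0,0,0,100, -55,-105,90,0,0,0,100, -70,-140,90,0,0,0,100, -80,-180,90,0,0,0,100, -85,-220,80,0,0,0,100]'
python3 -c "
from h import *
look('t4')"
```

```text
clock: 22.3
eef_pos: [0.5583, 0.1539, 0.1412]
tool_rot: [0.746, 0.666, -0.002, -0.001]
ft_force: [0.9, 0.6, 0.2]
grip_width: 0.0846
grasp_force: 0.0
clock: 22.97
eef_pos: [0.4745, -0.0671, 0.224]
tool_rot: [0.746, 0.666, 0.001, 0.002]
ft_force: [1.5, 0.9, -0.5]
grip_width: 0.0854
grasp_force: 0.0
[313.5 133.5] 333 [ 0.7447 -0.0816] case [ 0.208 -0.254]
[322. 181.] 190 [ 0.5821 -0.113 ] case [ 0.05  -0.303]
[364.2 219.7] 167 [ 0.4539 -0.2573] case [-0.061 -0.46 ]
[394.3 223. ] 162 [ 0.4451 -0.3594] case [-0.059 -0.563]
[484.7 250.5] 61 [ 0.3583 -0.6676] case [-0.111 -0.879]
23.07 [ 0.4731 -0.0705  0.2213] [[0.121, 0.993, -0.001], [0.993, -0.121, -0.002], [-0.002, -0.001, -1.0]] [ 0.7  1.  -1.1] 0.08561082918610464
```

```bash
python3 -m inch '[0,-40,-30,0,0,0,100, 0,-75,-65,0,0,0,100, 0,-94,-100,0,0,0,100, 0,-94,-125,0,0,0,100, 0,-94,-125,0,0,0,100, 0,-94,-125,0,0,0,100]'
python3 - <<'E'
from h import *
st();bot.camera("scene")
for m in bot.silhouettes("scene","cheese_1"):
    print(np.round(m["uv"],1),m["mask"].sum(),np.round(onz("scene",[m["uv"]],.019)[0][:2],3),round(m["confidence"],2))
E
```

```text
clock: 23.57
eef_pos: [0.4731, -0.1588, 0.0954]
tool_rot: [0.746, 0.666, -0.001, -0.002]
ft_force: [-0.5, 1.3, 0.7]
grip_width: 0.0855
grasp_force: 0.0
23.57 [ 0.4731 -0.1588  0.0954] [[0.114, 0.993, -0.005], [0.993, -0.114, 0.002], [0.001, -0.005, -1.0]] [-0.5  1.3  0.7] 0.08551349555175004
[199.9 300.9] 284 [ 0.447 -0.372] 0.81
[220.3 274.2] 207 [ 0.44  -0.253] 0.77
[332.1 218.3] 178 [0.652 0.174] 0.65
[242.9 258.6] 315 [ 0.467 -0.16 ] 0.56
[169.5 345.5] 319 [ 0.466 -0.535] 0.52
[175.9 254.3] 195 [ 0.253 -0.246] 0.51
[292.8 334. ] 265 [ 0.749 -0.347] 0.48
[336.8 153.5] 4974 [0.492 0.619] 0.36
```

```bash
python3 -m inch '[0,-2,-30,0,0,0,100, 0,-2,-55,0,0,0,100, 0,-2,-66,0,0,0,100, 0,-2,-66,0,0,0,100, 0,-2,-66,0,0,0,100, 0,-2,-66,0,0,0,60, 0,-2,-66,0,0,0,60, 0,-2,-66,0,0,0,60]'
python3 -m inch '[0,0,0,0,0,0,60, 0,0,0,0,0,0,60, 0,0,0,0,0,0,60]'
python3 -m inch '[0,0,10,0,0,0,60, 0,0,40,0,0,0,60, 0,0,80,0,0,0,60, 0,0,120,0,0,0,60, 0,0,160,0,0,0,60, 0,0,200,0,0,0,60, 0,0,210,0,0,0,60, 0,0,210,0,0,0,60]'
```

```text
clock: 24.33
eef_pos: [0.4768, -0.1619, 0.0338]
tool_rot: [0.746, 0.666, 0.001, 0.002]
ft_force: [-0.8, 1.4, 6.8]
grip_width: 0.0642
grasp_force: 65.4
clock: 24.58
eef_pos: [0.4768, -0.1619, 0.0338]
tool_rot: [0.746, 0.666, 0.001, 0.002]
ft_force: [-0.9, 1.8, 6.5]
grip_width: 0.0645
grasp_force: 65.4
clock: 25.25
eef_pos: [0.477, -0.1625, 0.2465]
tool_rot: [0.746, 0.666, 0.002, 0.005]
ft_force: [0.2, 0.4, -2.4]
grip_width: 0.0643
grasp_force: 66.8
```

```bash
python3 -m inch '[-1,40,0,0,0,0,60, -2,80,0,0,0,0,60, -3,120,0,0,0,0,60, -5,160,0,0,0,0,60, -7,200,0,0,0,0,60, -8,240,0,0,0,0,60, -9,280,0,0,0,0,60, -9,310,0,0,0,0,60]'
python3 -m inch '[0,14,0,0,0,0,60, 0,17,0,0,0,0,60, 0,17,-40,0,0,0,60, 0,17,-80,0,0,0,60, 0,17,-115,0,0,0,60, 0,17,-145,0,0,0,60, 0,17,-165,0,0,0,60, 0,17,-180,0,0,0,60]'
python3 -m inch '[0,0,-8,0,0,0,60, 0,0,-14,0,0,0,60, 0,0,-17,0,0,0,60, 0,0,-17,0,0,0,60, 0,0,-17,0,0,0,60]'
python3 -c "
from h import *
st();print(cl(bot.get_obs()['eef_pos']))"
```

```text
clock: 25.92
eef_pos: [0.4638, 0.1508, 0.2391]
tool_rot: [0.745, 0.667, -0.002, -0.001]
ft_force: [1.2, -0.0, -2.4]
grip_width: 0.0642
grasp_force: 66.8
clock: 26.58
eef_pos: [0.4626, 0.1633, 0.0572]
tool_rot: [0.746, 0.665, -0.004, -0.001]
ft_force: [-0.1, 0.5, -0.9]
grip_width: 0.0643
grasp_force: 66.9
clock: 27.0
eef_pos: [0.4647, 0.1643, 0.0458]
tool_rot: [0.746, 0.666, -0.001, 0.0]
ft_force: [-7.6, -2.4, 12.5]
grip_width: 0.0643
grasp_force: 68.0
27.0 [0.4647 0.1643 0.0458] [[0.114, 0.993, -0.001], [0.993, -0.114, -0.002], [-0.002, -0.001, -1.0]] [-7.6 -2.4 12.5] 0.06432100202180097
[-0.09702033 -0.04012581]
```

```bash
python3 -m inch '[0,0,0,0,0,0,88, 0,0,0,0,0,0,88, 0,0,0,0,0,0,88, 0,0,20,0,0,0,88, 0,0,60,0,0,0,88, 0,0,100,0,0,0,100, 0,0,140,0,0,0,100, 0,0,180,0,0,0,100]'
python3 - <<'E'
from h import *
look('t5')
for c in("top","scene"):
    bot.camera(c)
    for m in bot.silhouettes(c,"cheese_4"):
        w=onz(c,[m["uv"]],.03)[0]
        if w[1]>0: print(c,np.round(m["uv"],1),m["mask"].sum(),np.round(cl(onz(c,[m["uv"]],.045)[0]),3))
E
```

```text
clock: 27.67
eef_pos: [0.4656, 0.1652, 0.2259]
tool_rot: [0.746, 0.666, -0.0, 0.0]
ft_force: [1.0, 0.2, -0.6]
grip_width: 0.0855
grasp_force: 0.0
[313.5 133.5] 333 [ 0.7446 -0.0815] case [ 0.208 -0.254]
[197.5 221.5] 67 [0.4361 0.3029] case [-0.141  0.095]
[364.2 219.8] 166 [ 0.4538 -0.2573] case [-0.062 -0.46 ]
[394.3 223. ] 161 [ 0.445  -0.3594] case [-0.059 -0.563]
[355.1 254.7] 238 [ 0.336  -0.2278] case [-0.182 -0.444]
27.77 [0.47   0.1667 0.2315] [[0.113, 0.993, 0.014], [0.994, -0.113, 0.004], [0.006, 0.013, -1.0]] [1.  0.5 1. ] 0.08545560974553645
top [245.9 182.9] 254 [ 0.009 -0.049]
top [246.9 157.8] 313 [ 0.094 -0.041]
top [245.5 214.5] 44 [-0.097 -0.062]
top [196.8 165.1] 9278 [0.047 0.123]
scene [288.1 198.3] 193 [-0.099 -0.025]
scene [335.2 217.1] 198 [ 0.108 -0.026]
```

View pics/t5v.png

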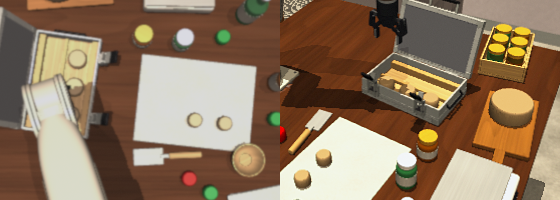

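Three large cheeses lie in the wide row and two small ones remain on the sheet at top-view (364,220) and (394,223). Next is the small cheese at (0.454, −0.257).

```bash
python3 -m inch '[-1,-40,10,0,0,0,100, -2,-80,10,0,0,0,100, -3,-120,10,0,0,0,100, -5,-160,10,0,0,0,100, -7,-200,10,0,0,0,100, -8,-240,0,0,0,0,100, -9,-278,-15,0,0,0,100, -10,-315,-30,0,0,0,100]'
python3 -m inch '[-1,-35,-15,0,0,0,100, -2,-70,-30,0,0,0,100, -3,-100,-50,0,0,0,100, -3,-107,-85,0,0,0,100, -3,-107,-115,0,0,0,95, -3,-107,-125,0,0,0,95, -3,-107,-125,0,0,0,95, -3,-107,-125,0,0,0,95]'
python3 -c "
from h import *
st()"
```

```text
clock: 28.63
eef_pos: [0.4545, -0.1514, 0.192]
tool_rot: [0.746, 0.666, -0.001, -0.001]
ft_force: [1.1, 0.4, 0.0]
grip_width: 0.0852
grasp_force: 0.0
clock: 29.3
eef_pos: [0.452, -0.2559, 0.0682]
tool_rot: [0.746, 0.666, -0.001, -0.001]
ft_force: [-0.7, 0.1, 1.0]
grip_width: 0.0808
grasp_force: 0.0
29.3 [ 0.452  -0.2559  0.0682] [[0.113, 0.994, -0.003], [0.994, -0.113, 0.001], [0.001, -0.003, -1.0]] [-0.7  0.1  1. ] 0.0808383823318216
```

```bash
python3 -m inch '[0,-1,-20,0,0,0,95, 0,-1,-34,0,0,0,95, 0,-1,-39,0,0,0,95, 0,-1,-39,0,0,0,95, 0,-1,-39,0,0,0,40, 0,-1,-39,0,0,0,40, 0,-1,-39,0,0,0,40, 0,-1,-39,0,0,0,40]'
python3 -m inch '[0,0,0,0,0,0,40, 0,0,0,0,0,0,40]'
python3 -m inch '[0,0,10,0,0,0,40, 0,0,40,0,0,0,40, 0,0,80,0,0,0,40, 0,0,120,0,0,0,40, 0,0,160,0,0,0,40, 0,0,200,0,0,0,40, 0,0,210,0,0,0,40, 0,0,210,0,0,0,40]'
```

```text
clock: 29.97
eef_pos: [0.4542, -0.2583, 0.032]
tool_rot: [0.746, 0.666, 0.001, 0.002]
ft_force: [0.0, 0.1, 6.0]
grip_width: 0.0505
grasp_force: 62.5
clock: 30.13
eef_pos: [0.4542, -0.2583, 0.032]
tool_rot: [0.746, 0.666, 0.001, 0.002]
ft_force: [-0.9, 0.5, 6.1]
grip_width: 0.0501
grasp_force: 62.5
clock: 30.8
eef_pos: [0.4547, -0.2588, 0.2453]
tool_rot: [0.746, 0.666, 0.001, 0.005]
ft_force: [-0.5, -0.8, -0.8]
grip_width: 0.0503
grasp_force: 62.5
```

```bash
python3 -m inch '[14,39,0,0,0,0,40, 28,78,0,0,0,0,40, 42,117,0,0,0,0,40, 56,156,0,0,0,0,40, 70,195,0,0,0,0,40, 84,234,0,0,0,0,40, 98,273,0,0,0,0,40, 112,312,0,0,0,0,40]'
python3 -m inch '[14,39,0,0,0,0,40, 28,78,0,0,0,0,40, 42,117,0,0,0,0,40, 56,150,0,0,0,0,40, 62,172,0,0,0,0,40, 64,178,0,0,0,0,40, 64,178,-30,0,0,0,40, 64,178,-60,0,0,0,40]'
python3 -m inch '[0,0,-35,0,0,0,40, 0,0,-70,0,0,0,40, 0,0,-100,0,0,0,40, 0,0,-120,0,0,0,40, 0,0,-130,0,0,0,40, 0,0,-136,0,0,0,40, 0,0,-138,0,0,0,40, 0,0,-138,0,0,0,40]'
python3 -c "
from h import *
st();print(cl(bot.get_obs()['eef_pos']))"
```

```text
clock: 31.47
eef_pos: [0.5637, 0.0562, 0.2378]
tool_rot: [0.746, 0.666, -0.002, -0.001]
ft_force: [0.5, -0.8, -0.3]
grip_width: 0.0502
grasp_force: 62.5
clock: 32.13
eef_pos: [0.6292, 0.2331, 0.1795]
tool_rot: [0.746, 0.666, 0.001, 0.001]
ft_force: [0.3, -0.5, -0.9]
grip_width: 0.0502
grasp_force: 62.6
clock: 32.8
eef_pos: [0.6274, 0.2314, 0.0438]
tool_rot: [0.746, 0.666, -0.001, -0.0]
ft_force: [-3.7, -0.5, 7.5]
grip_width: 0.0502
grasp_force: 64.2
32.8 [0.6274 0.2314 0.0438] [[0.114, 0.993, -0.002], [0.994, -0.114, -0.001], [-0.001, -0.002, -1.0]] [-3.7 -0.5  7.5] 0.05015823151667354
[0.05735409 0.04448283]
```

```bash
python3 -m inch '[0,0,0,0,0,0,75, 0,0,0,0,0,0,75, 0,0,0,0,0,0,75, 0,0,20,0,0,0,75, 0,0,60,0,0,0,75, 0,0,100,0,0,0,90, 0,0,140,0,0,0,95, 0,0,180,0,0,0,95]'
python3 -c "
from h import *
look('t6')"
python3 -m inch '[-12,-39,10,0,0,0,95, -24,-78,10,0,0,0,95, -36,-117,10,0,0,0,95, -48,-156,10,0,0,0,95, -60,-195,10,0,0,0,95, -72,-234,10,0,0,0,95, -84,-273,10,0,0,0,95, -96,-312,10,0,0,0,95]'
python3 -m inch '[-12,-39,-10,0,0,0,95, -24,-78,-20,0,0,0,95, -36,-115,-30,0,0,0,95, -48,-152,-40,0,0,0,95, -60,-189,-50,0,0,0,95, -72,-226,-60,0,0,0,95, -84,-260,-80,0,0,0,95, -89,-279,-110,0,0,0,95]'
python3 -m inch '[0,0,-10,0,0,0,95, 0,0,-15,0,0,0,95, 0,0,-15,0,0,0,95, 0,0,-15,0,0,0,95]'
```

```text
clock: 33.47
eef_pos: [0.6285, 0.2321, 0.2235]
tool_rot: [0.746, 0.666, -0.0, 0.0]
ft_force: [1.9, 0.5, 0.4]
grip_width: 0.081
grasp_force: 0.0
[313.5 133.4] 327 [ 0.745  -0.0816] case [ 0.209 -0.254]
[394.4 222.9] 158 [ 0.4452 -0.3598] case [-0.059 -0.563]
[355.2 254.9] 230 [ 0.3354 -0.2282] case [-0.182 -0.444]
33.57 [0.6325 0.2336 0.2315] [[0.113, 0.993, 0.015], [0.994, -0.114, 0.005], [0.007, 0.015, -1.0]] [ 0.3 -0.4  1.5] 0.0812148404571095
clock: 34.23
eef_pos: [0.5318, -0.0815, 0.2318]
tool_rot: [0.746, 0.666, -0.0, 0.0]
ft_force: [1.0, 0.2, 0.0]
grip_width: 0.0814
grasp_force: 0.0
clock: 34.9
eef_pos: [0.4436, -0.3639, 0.1237]
tool_rot: [0.747, 0.664, -0.0, 0.004]
ft_force: [-0.2, -0.7, -0.3]
grip_width: 0.081
grasp_force: 0.0
clock: 35.23
eef_pos: [0.4444, -0.3578, 0.1076]
tool_rot: [0.746, 0.666, -0.0, 0.0]
ft_force: [0.7, -0.0, 1.1]
grip_width: 0.081
grasp_force: 0.0
```

```bash
python3 -m inch '[1,-2,-30,0,0,0,95, 1,-2,-55,0,0,0,95, 1,-2,-72,0,0,0,95, 1,-2,-78,0,0,0,95, 1,-2,-78,0,0,0,95, 1,-2,-78,0,0,0,40, 1,-2,-78,0,0,0,40, 1,-2,-78,0,0,0,40]'
python3 -m inch '[0,0,0,0,0,0,40, 0,0,0,0,0,0,40, 0,0,0,0,0,0,40]'
python3 -m inch '[0,0,10,0,0,0,40, 0,0,40,0,0,0,40, 0,0,80,0,0,0,40, 0,0,120,0,0,0,40, 0,0,160,0,0,0,40, 0,0,200,0,0,0,40, 0,0,210,0,0,0,40, 0,0,210,0,0,0,40]'
```

```text
clock: 35.9
eef_pos: [0.4465, -0.3617, 0.0316]
tool_rot: [0.746, 0.666, 0.0, 0.003]
ft_force: [1.6, -1.6, -0.5]
grip_width: 0.0506
grasp_force: 62.3
clock: 36.15
eef_pos: [0.4464, -0.3617, 0.0315]
tool_rot: [0.746, 0.666, 0.0, 0.003]
ft_force: [0.3, 1.5, 6.5]
grip_width: 0.0502
grasp_force: 63.1
clock: 36.82
eef_pos: [0.4464, -0.3622, 0.2447]
tool_rot: [0.746, 0.666, 0.001, 0.005]
ft_force: [0.3, 0.1, -1.8]
grip_width: 0.0504
grasp_force: 62.6
```

```bash
python3 -m inch '[4,40,0,0,0,0,40, 8,80,0,0,0,0,40, 12,120,0,0,0,0,40, 17,160,0,0,0,0,40, 21,200,0,0,0,0,40, 26,240,0,0,0,0,40, 30,280,0,0,0,0,40, 34,320,0,0,0,0,40]'
python3 -m inch '[4,40,0,0,0,0,40, 8,80,0,0,0,0,40, 12,120,0,0,0,0,40, 17,160,0,0,0,0,40, 21,200,0,0,0,0,40, 26,240,0,0,0,0,40, 30,270,0,0,0,0,40, 31,284,0,0,0,0,40]'
python3 -m inch '[0,1,0,0,0,0,40, 0,1,-40,0,0,0,40, 0,1,-80,0,0,0,40, 0,1,-115,0,0,0,40, 0,1,-145,0,0,0,40, 0,1,-165,0,0,0,40, 0,1,-180,0,0,0,40, 0,1,-188,0,0,0,40]'
python3 -m inch '[0,0,-5,0,0,0,40, 0,0,-8,0,0,0,40, 0,0,-9,0,0,0,40, 0,0,-9,0,0,0,40]'
python3 -c "
from h import *
st();print(cl(bot.get_obs()['eef_pos']))"
```

```text
clock: 37.48
eef_pos: [0.4771, -0.0388, 0.237]
tool_rot: [0.746, 0.666, -0.002, -0.001]
ft_force: [0.8, -0.2, -1.1]
grip_width: 0.0504
grasp_force: 62.6
clock: 38.15
eef_pos: [0.5086, 0.2467, 0.2364]
tool_rot: [0.745, 0.667, -0.002, -0.001]
ft_force: [-0.3, 0.4, -1.3]
grip_width: 0.0506
grasp_force: 62.6
clock: 38.82
eef_pos: [0.5071, 0.2413, 0.0476]
tool_rot: [0.747, 0.665, -0.004, -0.001]
ft_force: [-1.0, -0.5, -0.6]
grip_width: 0.0505
grasp_force: 62.6
clock: 39.15
eef_pos: [0.51, 0.2436, 0.0436]
tool_rot: [0.746, 0.665, 0.0, 0.001]
ft_force: [0.1, 0.1, 0.2]
grip_width: 0.0503
grasp_force: 62.5
39.15 [0.51   0.2436 0.0436] [[0.114, 0.993, 0.001], [0.993, -0.114, -0.001], [-0.0, 0.001, -1.0]] [0.1 0.1 0.2] 0.05025495086980009
[-0.06061659  0.04370035]
```

```bash
python3 -m inch '[0,0,-1,0,0,0,40, 0,0,-1,0,0,0,75, 0,0,-1,0,0,0,75, 0,0,-1,0,0,0,75, 0,0,20,0,0,0,75, 0,0,60,0,0,0,75, 0,0,100,0,0,0,75, 0,0,140,0,0,0,60]'
python3 -m inch '[0,0,40,0,0,0.12,60, 0,-30,70,0,0,0.24,60, 0,-70,90,0,0,0.36,60, 0,-110,90,0,0,0.48,60, 0,-150,90,0,0,0.6,60, 0,-190,90,0,0,0.72,60, 0,-230,90,0,0,0.84,60, 0,-270,90,0,0,0.96,60]'
python3 -m inch '[0,-30,0,0,0,0.12,60, 0,-60,0,0,0,0.24,60, 0,-90,0,0,0,0.36,60, 0,-120,0,0,0,0.48,60, 0,-150,0,0,0,0.6,60, 0,-150,0,0,0,0.61,60, 0,-150,0,0,0,0.61,60]'
python3 - <<'E'
from h import *
look('t7')
a=cv2.imread("pics/t7.png");b=cv2.imread("pics/t7s.png")
cv2.imwrite("pics/t7z.png",np.hstack([cv2.resize(a[110:250,170:290],None,fx=3,fy=3),cv2.resize(b[110:250,250:390],None,fx=3,fy=3)]))
E
```

```text
clock: 39.82
eef_pos: [0.5093, 0.2441, 0.1832]
tool_rot: [0.746, 0.666, -0.001, 0.0]
ft_force: [0.6, 1.2, -0.1]
grip_width: 0.0531
grasp_force: 0.0
clock: 40.48
eef_pos: [0.5098, -0.0123, 0.2723]
tool_rot: [0.37, 0.929, 0.0, 0.001]
ft_force: [1.1, -0.2, 0.3]
grip_width: 0.0509
grasp_force: 0.0
clock: 41.07
eef_pos: [0.5098, -0.162, 0.2718]
tool_rot: [0.079, 0.997, 0.0, 0.0]
ft_force: [-0.0, -0.7, 0.0]
grip_width: 0.0517
grasp_force: 0.0
[501.7 149.5] 113 [ 0.7057 -0.731 ] case [ 0.241 -0.903]
[313.5 133.5] 337 [ 0.7445 -0.0815] case [ 0.208 -0.254]
[380.3 161. ] 200 [ 0.6551 -0.311 ] case [ 0.144 -0.492]
41.17 [ 0.5099 -0.1601  0.2719] [[-0.988, 0.155, 0.0], [0.155, 0.988, 0.0], [-0.0, 0.0, -1.0]] [ 0.2  0.9 -0. ] 0.051037002433859995
```

View pics/t7z.png

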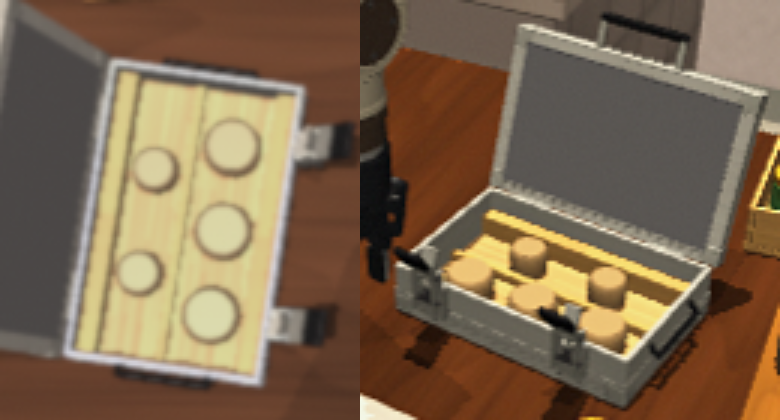

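Five cheeses lie flat: large ones at crop (231,147), (222,230), (211,314), small ones at (155,170), (139,273). The lid leans back and both levers are out. Now I'll re-grip the bar to shut the lid.

```bash
python3 -m inch '[5,10,35,0,0,0.04,60, 10,30,70,0,0,0.04,60, 15,60,95,0,0,0.04,60, 20,95,115,0,0,0.04,60, 25,133,130,0,0,0.04,60, 30,172,140,0,0,0.04,60, 35,211,140,0,0,0.04,60, 40,250,140,0,0,0.04,60]'
python3 -m inch '[3,38,0,0.1,-0.01,0,60, 6,76,0,0.2,-0.02,0,60, 9,114,0,0.3,-0.03,0,60, 11,150,0,0.4,-0.04,0,60, 14,180,0,0.5,-0.055,0,60, 16,210,0,0.54,-0.06,0,60, 18,236,0,0.54,-0.06,0,60, 18,236,0,0.54,-0.06,0,60]'
python3 -c "
from h import *
st()"
```

```text
clock: 41.83
eef_pos: [0.5496, 0.093, 0.4135]
tool_rot: [0.056, 0.998, 0.0, 0.002]
ft_force: [0.5, -0.1, -0.2]
grip_width: 0.051
grasp_force: 0.0
clock: 42.5
eef_pos: [0.5658, 0.3304, 0.4114]
tool_rot: [0.052, 0.962, 0.269, 0.013]
ft_force: [-0.4, 0.9, 0.7]
grip_width: 0.051
grasp_force: 0.0
42.5 [0.5658 0.3304 0.4114] [[-0.994, 0.094, 0.053], [0.108, 0.85, 0.515], [0.003, 0.518, -0.855]] [-0.4  0.9  0.7] 0.05101881124005342
```

```bash
python3 -m inch '[1,10,-18,0,0,0,50, 2,22,-36,0,0,0,45, 3,34,-54,0,0,0,45, 4,44,-70,0,0,0,45, 5,52,-82,0,0,0,45, 5,57,-89,0,0,0,45, 5,57,-89,0,0,0,45, 5,57,-89,0,0,0,45]'
python3 -m inch '[0,0,0,0,0,0,0, 0,0,0,0,0,0,0, 0,0,0,0,0,0,0, 0,0,0,0,0,0,0, 0,0,0,0,0,0,0, 0,0,0,0,0,0,0]'
python3 -c "
from h import *
st()"
```

```text
clock: 43.17
eef_pos: [0.5723, 0.383, 0.3232]
tool_rot: [0.055, 0.962, 0.268, 0.014]
ft_force: [-0.5, -0.8, 1.0]
grip_width: 0.0379
grasp_force: 0.0
clock: 43.67
eef_pos: [0.5736, 0.3841, 0.327]
tool_rot: [0.054, 0.961, 0.271, 0.017]
ft_force: [-0.5, 5.5, 5.7]
grip_width: 0.0095
grasp_force: 58.6
43.67 [0.5736 0.3841 0.327 ] [[-0.994, 0.095, 0.061], [0.113, 0.847, 0.519], [-0.002, 0.523, -0.853]] [-0.5  5.5  5.7] 0.009533798445243243
```

```bash
python3 - <<'E'
import numpy as np
h=.008
def pos(t):
    dy=.26*(1-np.cos(t))+.0125*np.sin(t);dz=.26*np.sin(t)+.0125*(np.cos(t)-1);ph=np.clip((t-.3)/1.5*.55,0,.55)
    dy-=h*np.sin(ph);dz-=h*(1-np.cos(ph))
    return np.array([110*dy,994*dy,dz*1e3,ph,-.11*ph])
t=1.85
while t>.0:
    t0=t;o=[]
    for k in range(8):
        t=max(t0-.077*(k+1),0);p=pos(t)-pos(t0);o.append([*map(lambda v:int(round(v)),p[:3]),round(p[3],2),round(p[4],2)])
        if t==0:break
    print(round(t,2),o)
E
```

```text
1.23 [[-2, -19, 6, np.float64(-0.01), np.float64(0.0)], [-4, -38, 10, np.float64(-0.04), np.float64(0.0)], [-6, -58, 13, np.float64(-0.07), np.float64(0.01)], [-9, -78, 14, np.float64(-0.09), np.float64(0.01)], [-11, -97, 14, np.float64(-0.12), np.float64(0.01)], [-13, -117, 12, np.float64(-0.15), np.float64(0.02)], [-15, -136, 9, np.float64(-0.18), np.float64(0.02)], [-17, -155, 4, np.float64(-0.21), np.float64(0.02)]]
0.62 [[-2, -19, -6, np.float64(-0.03), np.float64(0.0)], [-4, -37, -14, np.float64(-0.06), np.float64(0.01)], [-6, -54, -23, np.float64(-0.08), np.float64(0.01)], [-8, -71, -34, np.float64(-0.11), np.float64(0.01)], [-10, -87, -46, np.float64(-0.14), np.float64(0.02)], [-11, -102, -59, np.float64(-0.17), np.float64(0.02)], [-13, -115, -73, np.float64(-0.2), np.float64(0.02)], [-14, -128, -88, np.float64(-0.23), np.float64(0.02)]]
0.0 [[-1, -11, -16, np.float64(-0.03), np.float64(0.0)], [-2, -22, -33, np.float64(-0.06), np.float64(0.01)], [-3, -31, -51, np.float64(-0.08), np.float64(0.01)], [-4, -38, -70, np.float64(-0.11), np.float64(0.01)], [-5, -44, -89, np.float64(-0.12), np.float64(0.01)], [-5, -49, -108, np.float64(-0.12), np.float64(0.01)], [-6, -52, -128, np.float64(-0.12), np.float64(0.01)], [-6, -54, -148, np.float64(-0.12), np.float64(0.01)]]
0 [[0, 0, -1, np.float64(0.0), np.float64(0.0)]]
```

```bash
python3 -m inch '[-2,-19,6,-0.01,0,0,0, -4,-38,11,-0.04,0,0,0, -6,-58,14,-0.07,0.01,0,0, -9,-78,15,-0.09,0.01,0,0, -11,-97,15,-0.12,0.01,0,0, -13,-117,13,-0.15,0.02,0,0, -15,-136,10,-0.18,0.02,0,0, -17,-155,5,-0.21,0.02,0,0]'
python3 -m inch '[-2,-19,-6,-0.03,0,0,0, -4,-37,-14,-0.06,0.01,0,0, -6,-54,-23,-0.08,0.01,0,0, -8,-71,-34,-0.11,0.01,0,0, -10,-87,-46,-0.14,0.02,0,0, -11,-102,-59,-0.17,0.02,0,0, -13,-115,-73,-0.2,0.02,0,0, -14,-128,-88,-0.23,0.02,0,0]'
python3 -c "
from h import *
st()"
```

```text
clock: 44.33
eef_pos: [0.5544, 0.2289, 0.3348]
tool_rot: [0.055, 0.984, 0.169, 0.012]
ft_force: [-11.7, 6.5, 2.4]
grip_width: 0.0095
grasp_force: 61.6
clock: 45.0
eef_pos: [0.5383, 0.098, 0.2401]
tool_rot: [0.057, 0.997, 0.05, 0.004]
ft_force: [-9.2, 2.3, 2.2]
grip_width: 0.0095
grasp_force: 70.6
45.0 [0.5383 0.098  0.2401] [[-0.993, 0.113, 0.014], [0.114, 0.989, 0.098], [-0.003, 0.099, -0.995]] [-9.2  2.3  2.2] 0.009475778882684709
```

```bash
python3 -m inch '[-2,-11,-16,-0.03,0,0,0, -4,-22,-33,-0.06,0.01,0,0, -5,-31,-51,-0.08,0.01,0,0, -6,-38,-70,-0.1,0.01,0,0, -7,-44,-89,-0.1,0.01,0,0, -7,-49,-108,-0.1,0.01,0,0, -8,-52,-128,-0.1,0.01,0,0, -8,-54,-140,-0.1,0.01,0,0]'
python3 -m inch '[0,0,-3,0,0,0,0, 0,0,-6,0,0,0,0, 0,0,-9,0,0,0,0, 0,0,-9,0,0,0,0]'
python3 -c "
from h import *
st()"
```

```text
clock: 45.67
eef_pos: [0.5325, 0.0446, 0.0986]
tool_rot: [0.056, 0.998, 0.0, 0.004]
ft_force: [-3.3, 2.5, 3.6]
grip_width: 0.0093
grasp_force: 71.4
clock: 46.0
eef_pos: [0.5318, 0.0442, 0.0921]
tool_rot: [0.057, 0.998, -0.001, 0.003]
ft_force: [-8.8, -2.6, 6.6]
grip_width: 0.0092
grasp_force: 71.3
46.0 [0.5318 0.0442 0.0921] [[-0.994, 0.113, 0.006], [0.113, 0.994, -0.003], [-0.006, -0.002, -1.0]] [-8.8 -2.6  6.6] 0.009222264887618
```

```bash
python3 -m inch '[0,0,-3,0,0,0,0, 0,0,-5,0,0,0,0, 0,0,-5,0,0,0,0]'; python3 -m inch '[0,0,-3,0,0,0,0, 0,0,-5,0,0,0,0, 0,0,-5,0,0,0,0]'
```

```text
clock: 46.25
eef_pos: [0.5319, 0.0442, 0.0918]
tool_rot: [0.057, 0.998, -0.001, 0.005]
ft_force: [-18.4, -4.1, 35.4]
grip_width: 0.009
grasp_force: 74.4
clock: 46.5
eef_pos: [0.5321, 0.0442, 0.0914]
tool_rot: [0.057, 0.998, -0.001, 0.006]
ft_force: [-30.4, -5.1, 63.8]
grip_width: 0.0098
grasp_force: 77.6
```

```bash
python3 -m inch '[1,0,9,0,0,0,0, 1,0,9,0,0,0,40, 1,0,9,0,0,0,40, 1,0,9,0,0,0,40, 1,0,40,0,0,0,40, 1,0,75,0,0,0,40, 1,0,105,0,0,0,20, 1,0,130,0,0,0,0]'
python3 -m inch '[-30,-15,10,0,0,0,0, -60,-30,20,0,0,0,0, -88,-43,20,0,0,0,0, -88,-43,20,0,0,0,0, -88,-43,20,0,0,0,0]'
python3 -c "
from h import *
st();print(cl(bot.get_obs()['eef_pos']))"
```

```text
clock: 47.17
eef_pos: [0.5361, 0.0456, 0.213]
tool_rot: [0.056, 0.998, 0.0, 0.006]
ft_force: [0.5, 0.2, -0.2]
grip_width: 0.0112
grasp_force: 0.0
clock: 47.58
eef_pos: [0.4465, 0.002, 0.2312]
tool_rot: [0.056, 0.998, 0.0, 0.005]
ft_force: [-0.3, 0.0, 0.5]
grip_width: -0.0
grasp_force: 0.0
47.58 [0.4465 0.002  0.2312] [[-0.994, 0.113, 0.011], [0.113, 0.994, -0.0], [-0.011, 0.001, -1.0]] [-0.3  0.   0.5] -2.347333395963728e-05
[-0.09727201 -0.20338652]
```

```bash
python3 -m inch '[-3,-4,-30,0,0,0,0, -3,-4,-55,0,0,0,0, -3,-4,-70,0,0,0,0, -3,-4,-71,0,0,0,0, -3,-4,-71,0,0,0,0]'
python3 -m inch '[1,12,0,0,0,0,0, 2,24,0,0,0,0,0, 4,34,0,0,0,0,0, 5,43,0,0,0,0,0, 6,52,0,0,0,0,0, 7,60,0,0,0,0,0, 8,68,0,0,0,0,0, 9,76,0,0,0,0,0]'
python3 -m inch '[1,6,0,0,0,0,0, 1,10,0,0,0,0,0, 1,10,0,0,0,0,0]'
python3 -c "
from h import *
st();print(cl(bot.get_obs()['eef_pos']))"
```

```text
clock: 48.0
eef_pos: [0.4444, -0.0012, 0.1591]
tool_rot: [0.056, 0.998, 0.0, 0.004]
ft_force: [0.5, 0.9, 0.2]
grip_width: -0.0001
grasp_force: 0.0
clock: 48.67
eef_pos: [0.4535, 0.0757, 0.1603]
tool_rot: [0.056, 0.998, 0.001, 0.005]
ft_force: [-0.6, 0.2, -0.8]
grip_width: -0.0003
grasp_force: 0.0
clock: 48.92
eef_pos: [0.4539, 0.0855, 0.1597]
tool_rot: [0.055, 0.998, 0.0, 0.005]
ft_force: [0.2, -0.6, -0.9]
grip_width: 0.0002
grasp_force: 0.0
48.92 [0.4539 0.0855 0.1597] [[-0.994, 0.11, 0.009], [0.11, 0.994, 0.0], [-0.009, 0.001, -1.0]] [ 0.2 -0.6 -0.9] 0.00020968708898781648
[-0.09909362 -0.11963797]
```

```bash
python3 -m inch '[-2,-20,0,0,0,0,0, -3,-45,30,0,0,0,0, -3,-70,65,0,0,0,0, 30,-90,70,0,0,0,0, 68,-105,70,0,0,0,0, 108,-108,70,0,0,0,0, 148,-108,70,0,0,0,0, 187,-108,70,0,0,0,0]'
python3 -m inch '[0,0,0,0,0,0,0, 0,0,-30,0,0,0,0, 0,0,-55,0,0,0,0, 0,0,-70,0,0,0,0, 0,0,-70,0,0,0,0, 0,0,-70,0,0,0,0]'
python3 -c "
from h import *
st();print(cl(bot.get_obs()['eef_pos']))"
python3 -m inch '[1,12,0,0,0,0,0, 2,24,0,0,0,0,0, 4,34,0,0,0,0,0, 5,43,0,0,0,0,0, 6,52,0,0,0,0,0, 7,60,0,0,0,0,0, 8,68,0,0,0,0,0, 9,76,0,0,0,0,0]'
python3 -m inch '[1,6,0,0,0,0,0, 1,10,0,0,0,0,0, 1,10,0,0,0,0,0, -1,-10,0,0,0,0,0, -3,-40,30,0,0,0,0, -5,-70,65,0,0,0,0, -5,-110,100,0,0,0,0, -5,-150,110,0,0,0,0]'
python3 - <<'E'
from h import *
look('t8');a=cv2.imread("pics/t8.png");b=cv2.imread("pics/t8s.png")
cv2.imwrite("pics/t8z.png",np.hstack([cv2.resize(a[110:250,170:300],None,fx=2.8,fy=2.8),cv2.resize(b[110:250,250:390],None,fx=2.8,fy=2.8)]))
E
```

```text
clock: 49.58
eef_pos: [0.6425, -0.0247, 0.2299]
tool_rot: [0.057, 0.998, 0.0, 0.005]
ft_force: [1.7, -0.1, 0.3]
grip_width: -0.0001
grasp_force: 0.0
clock: 50.08
eef_pos: [0.6399, -0.0236, 0.1588]
tool_rot: [0.056, 0.998, 0.0, 0.003]
ft_force: [0.3, 0.6, 0.4]
grip_width: 0.0002
grasp_force: 0.0
50.08 [ 0.6399 -0.0236  0.1588] [[-0.994, 0.112, 0.007], [0.112, 0.994, 0.0], [-0.007, 0.001, -1.0]] [0.3 0.6 0.4] 0.0002231416454629215
[ 0.09774388 -0.20765282]
clock: 50.75
eef_pos: [0.65, 0.0543, 0.1602]
tool_rot: [0.055, 0.998, 0.001, 0.005]
ft_force: [-0.0, 0.7, -0.2]
grip_width: -0.0002
grasp_force: 0.0
clock: 51.42
eef_pos: [0.6459, -0.0837, 0.2684]
tool_rot: [0.055, 0.998, 0.001, 0.008]
ft_force: [1.0, -0.6, 0.3]
grip_width: -0.0001
grasp_force: 0.0
[501.9 165. ] 63 [ 0.6517 -0.7309] case [ 0.187 -0.909]
[301.8 187.9] 275 [ 0.5569 -0.0449] case [ 0.018 -0.238]
[351.2 266. ] 351 [ 0.2978 -0.2151] case [-0.221 -0.436]
51.52 [ 0.6463 -0.0898  0.2687] [[-0.993, 0.119, 0.018], [0.119, 0.993, -0.003], [-0.018, -0.001, -1.0]] [-0.2 -0.2 -0.3] -0.00013091835930222984
```

View pics/t8z.png

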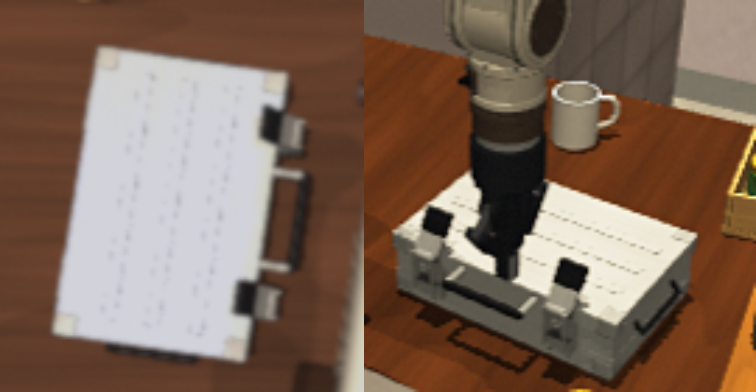

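The lid is shut and both levers lean in over it, at crop (270,125) and (245,297). The gripper is clear of everything, so I'm handing the job in.

```bash
python3 -c "
from h import *
print(bot.job_done())"
```

```text
the job is handed in; nothing more can be done
None
```

The job is handed in: all five cheeses lie flat in the case (three large in the wide row, two small in the narrow row), the lid is shut and both catches are snapped over it; the last picture confirmed the lid and catches, and no verdict came back.

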